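Hang a new solder reel in the reel stand by its axle

ROBOT

A 6-joint arm with a two-finger parallel gripper is mounted at the origin on a cart in front of the work surface, level with it; the furniture and walls round the work are solid. World frame = base frame: x ahead of the robot, y to its left, z up, the work surface at z = 0. Lengths are in m, angles in rad, forces in N, time in s.
With the tool pointing down it reaches from about 0.425 to 0.95 m from the base axis. Payload 3.5 kg.
Tool frame: the origin (TCP) lies at the very end of the fingers, on their centre line; the grasp point (between the pads) lies 19 mm behind it (grasp_offset is the x of the grasp point in the tool frame, in m); x points along the fingers, y is the direction in which the jaws open and shut, and the axes are right-handed (so a half turn about x gives the same grasp; the last joint's range is limited). The gripper opens to 85 mm and grips with 20 to 120 N. Pads are 22 mm wide; open, the fingers measure 114 mm over their backs; the gripper's body (76 mm by 85 mm) begins 54 mm behind the grasp point. The pads swing forward as they close: fully open they stand 13 mm farther back than shut.
Start: joints at [1.197, 0.286, 1.577, -0, 1.279, -0.15], TCP at [0.15, 0.658, 0.231] pointing down, gripper open.
Joint ranges: [-2.77, 2.77], [-0.9, 2.22], [0.21, 2.48], [-1.53, 4.67], [0.24, 2.81], [-2.84, 2.84]. Speed limits (rad/s): [2.79, 2.79, 3.14, 3.14, 3.14, 3.14].

INTERFACE

Orientations are given as a unit quaternion [w, x, y, z].
In Python, from bench import sense, grab_frame, camera_model, sign_off, grasp_offset gives the robot as it stands. The module is installed in compiled form; this text tells all that it offers.
- The arm moves only by the tool step_arm, never from a script. Its argument "deltas" is a list that holds one entry, the list of rows, each a list of 4 numbers: the shift along the tool's x, y, z in m, then the turn about the tool's x in rad. In form: [[[x, y, z, roll], ...]]. A call has 1 to 12 rows; each row is the pose to reach, as a shift and turn from the pose measured when the call began, along the tool's axes at that moment; what a row does not reach only later rows make up. A row lasts 1/10 s, in which the tool goes at most 50 mm and 8.59 degrees, less where a joint would pass 70% of its speed; a pose out of reach is approached as far as the arm can. A call with a gripper value outside its range is refused whole. "jaw" is the closure, from -1 (fully open) to 1 (shut), set as the call begins (left out, the last holds). The fingers move at their own pace and stop on an object; "squeeze" is the grip in N (left out, the last holds). Time passes only in rows, so rows that repeat a pose let the fingers close. It gives the time, the measured TCP pose, the force and the opening at its end, in the units of the state.
- sense(): the state, without advancing time (a new reading comes with each control period).
- grab_frame(name): name is "scene" or "top" or "wrist"; returns the picture (420x560x3 uint8, blue, green, red); there is no depth.
- camera_model(name): a dict with "K" (3x3 intrinsics, pixels), "dist" ([k1, k2, p1, p2, k3] as OpenCV has them; the pictures are not rectified), "R" (3x3) and "t" (3): a world point X has camera coordinates R X + t. Camera axes: x right, y down, z forward; pixel columns grow to the right and rows downward; lengths in m; the calibration is good to about 2 mm. A picture is of the moment at which its call begins: read the wrist's pose just before it. camera_model takes no time and is no camera call; for the wrist camera it gives the pose at the moment of the call.
- sign_off(): hands the job in, once; it reports no verdict.
The state is a dict: "time_s": time; "joint_positions": joint angles; "dq": joint speeds; "effort": joint torques, N m; "eef_pos": TCP position; "eef_rot": TCP orientation; "ft_force": force on the tool from outside, world axes, zero at the start; "moment": the same for the moment, N m; "opening": finger opening in m.
Only numpy, scipy, OpenCV 4.12 (cv2) and the standard library are available. Lean on these libraries where they do the work, as an engineer would, in place of code of your own. Each camera call takes 0.05 s, during which the arm holds its last target. There are 200 camera calls.

TASK

Load the reel stand: take the axle by its square black grip, slide it through the bore of the green solder reel lying in the wooden cradle until its collar bears on the reel and the brass catch springs out behind it, then lift the reel on the axle and lower the axle into the two fork slots of the stand until both ends rest on the slot floors, and only then let go. Feel your way and never force it - the plastic hub and the stand must not be pushed with 25 N or more - do not touch the reel itself with the gripper, and leave the other things on the bench where they are.

Things in the scene. Friction and masses are not known exactly. Their poses are not given: they have to be found in the camera images.
- axle: Loose axle, 164 mm long, 0.12 kg, lying level with its tip to the robot's left. Origin on its centre line (8 mm up), in the middle of the grip; x runs to the tip, z up. In mm along x: -30 to 30 black grip, 16 x 16 mm square; 30 to 42 steel journal, diameter 10, which takes the near fork; then the collar. In the stand it lies along the stand's x with this origin at stand x = -78, y = 0, +-3 mm along x.
- axle_collar (a point): On the axle's centre line at x = 46 mm, the tip-side face of its dark collar (4 mm thick, diameter 16, wider than the reel's bore). This face bears on the reel's near face when the axle is home; the reel's centre is then 23 to 25 mm further along the axle.
- axle_tip (a point): End of the axle at x = 134 mm. Plain shaft, diameter 10, from the collar to x = 129, then a taper to diameter 5.4 at the tip. The far fork takes the shaft at x = 120 mm.
- catch (a joint): Brass spring catch on top of the axle, free end at x = 94 mm standing 4.5 mm proud, sloping to its pivot at x = 108. Rad: 0 = out, 0.15 to 0.3 = pressed in, as inside the bore. Pressing it takes 2 to 5 N; dragged along the bore it resists with 4 to 8 N and takes the reel along to the stop plate. It springs out once the collar is within about 1.5 mm of the reel and then keeps the reel from sliding off.
- reel: Full solder reel, green flanges with pale paper rings, diameter 60, 46 mm long, 0.22 to 0.39 kg. Origin in the middle of the bore; x is the bore's axis: the axle enters at the -x end and moves along +x. Plain bore, diameter 12, 1.5 mm chamfers. It lies on its rim in the cradle, bore level and 40 mm above the bench; it can slide along +x to the stop plate.
- cradle: Plywood reel cradle, fixed. Origin on the bench; x along the reel's bore. Base 82 x 78 x 8 mm (x -32 to 50), two chocks 24 mm high. A stop plate, 58 mm high, 7 thick, backs up the reel; it is clamped at an unreported place, its face at x = 24 to 34 mm, 1 to 16 mm beyond the reel, and does not give. Its slot, 22 wide, from 28 mm above the bench and open at the top, lets the axle's tip pass and lift out.
- stand: Reel stand, fixed: grey foot 120 x 90 x 10 mm, post, aluminium yoke. Origin on the bench under its middle; x from the axle's grip end to its tip end. Two fork plates, 6 mm thick, 36 wide, at x = -42 and 42 mm, slots at y = 0. The yoke is clamped at an unreported height: slot floors 77 to 89 mm, a seated axle's centre line 82 to 94 mm above the bench. It does not give when pressed.
- stand_near (a point): On the bench below the slot of the stand's near fork plate (stand x = -42 mm, y = 0). Each slot is 12 mm wide and 13 mm deep with a mouth above it flared to 31 mm; the plate's top is 24 mm above the slot floor. This plate must go into the 12 mm gap between the axle's grip and collar.
- old_reel: Bystander: small solder reel with blue flanges, about 54 mm across and 42 mm high, standing on its flange; origin under its middle.
- cutter: Bystander: side cutters with red handles, 48 x 141 x 12 mm, lying on the bench; origin under their middle.
- tape_roll: Bystander: roll of black tape, 62 mm across, 19 mm high; origin under its middle.
- tin: Bystander: open round flux tin, 50 mm across, 16 mm high; origin under its middle.

How it is judged:
By the outcome, as a careful person would: the job done as asked, in the order asked, and still so for the second after the job is handed in, with the robot touching nothing.
It also fails if it takes over 58 s, if anything falls off the work surface, if the arm or the gripper's body presses on something with over 40 N, if the wrist force passes 120 N, or if a joint passes its speed limit or range.

## Working session

There is one attempt and no reset: what is moved stays moved. The work goes in short steps, Python scripts to look and compute and a tool call to move; the robot and the scene stay as the last step left them, time stands still between calls to the robot, and variables do not carry over. Pictures are saved under pics/ and viewed, about 8 in all and at most 12, crops included, and the job is handed in when it is done.

Besides the shell and the picture viewer there is one more tool, called after "Request:" as name(argument=value, ...) on one line, values as JSON. step_arm: Moves the arm, as the interface text tells. Its arguments: {"type":"object","properties":{"deltas":{"type":"array","items":{"type":"array","items":{"type":"array","items":{"type":"number"}}}},"jaw":{"type":"number"},"squeeze":{"type":"number"}},"required":["deltas"]}

```bash
mkdir -p pics; python3 - <<'E'
from bench import *
import cv2
print(sense(),grasp_offset)
for n in ("scene","top"):
    cv2.imwrite(f"pics/{n}0.png",grab_frame(n)); m=camera_model(n); print(n,m)
print(camera_model("wrist"))
E
```

```text
{'time_s': 0.0, 'joint_positions': array([ 1.19699182e+00,  2.87189464e-01,  1.57821638e+00,  2.97634864e-05,
        1.27857678e+00, -1.50010452e-01]), 'dq': array([ 1.30869667e-03,  3.73515366e-05, -1.77039574e-03, -1.38235786e-03,
        4.95382295e-04, -6.64288127e-04]), 'effort': array([-7.14083690e-04, -4.05988812e+01, -2.92625427e+01, -1.62735332e-04,
        5.84434223e-03,  1.56898281e-07]), 'eef_pos': array([0.14952776, 0.65754545, 0.22990998]), 'eef_rot': array([ 0.70245522,  0.07814754,  0.70291225, -0.07977466]), 'ft_force': array([ 0.70396808,  1.07863028, -0.14616273]), 'moment': array([-0.01319247,  0.01637807,  0.04925082]), 'opening': 0.08536464537794533} -0.0187
scene {'K': array([[498.23283278,   0.        , 280.61534679],
       [  0.        , 498.23283278, 199.91459424],
       [  0.        ,   0.        ,   1.        ]]), 'dist': array([-0.1694664,  0.       ,  0.       ,  0.       ,  0.       ]), 'R': array([[ 0.74529877, -0.66659516,  0.01344031],
       [-0.44477788, -0.51210728, -0.73479165],
       [ 0.49669144,  0.54166136, -0.67815971]]), 't': array([-0
[... 226 characters left out ...]
103, 0.        , 0.        , 0.        , 0.        ]), 'R': array([[ 0.01528584, -0.99985507,  0.00749594],
       [-0.98221045, -0.01641852, -0.18706434],
       [ 0.1871603 , -0.00450316, -0.98231906]]), 't': array([-0.07716574,  0.54302173,  1.00686681])}
{'K': array([[371.68735645,   0.        , 283.22799272],
       [  0.        , 371.68735645, 210.16109639],
       [  0.        ,   0.        ,   1.        ]]), 'dist': array([0.00825522, 0.        , 0.        , 0.        , 0.        ]), 'R': array([[ 0.22196176,  0.97505239, -0.00241161],
       [ 0.93332172, -0.21174501,  0.28995625],
       [ 0.28221189, -0.06661001, -0.95703686]]), 't': array([-0.67486761, -0.03664033,  0.38094419])}
```

View pics/scene0.png

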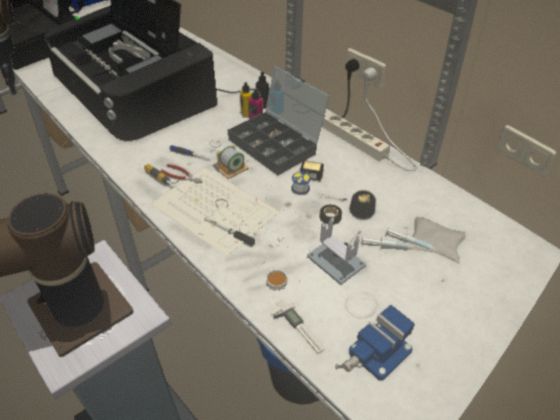

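View pics/top0.png

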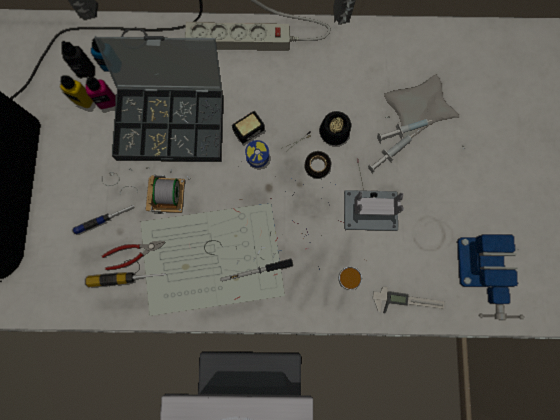

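The top view shows the axle grip at about (280,265) with its tip to the left at (222,278), the reel and cradle at (165,193), the stand at (372,208) and the tin at (350,277). I'll enlarge the key regions.

```bash
cat > h.py <<'E'
import numpy as np, cv2
from bench import *
from scipy.spatial.transform import Rotation as Ro
def ray(m,uv):
    p=cv2.undistortPoints(np.array([[uv]],float),m["K"],m["dist"])[0,0]
    return -m["R"].T@m["t"], m["R"].T@np.array([p[0],p[1],1])
def onz(m,uv,z):
    c,d=ray(m,uv); return c+d*(z-c[2])/d[2]
def proj(m,X):
    return cv2.projectPoints(np.array(X,float).reshape(-1,1,3),cv2.Rodrigues(m["R"])[0],m["t"],m["K"],m["dist"])[0].reshape(-1,2)
def tool():
    s=sense(); q=s["eef_rot"]; return s["eef_pos"],Ro.from_quat([q[1],q[2],q[3],q[0]]).as_matrix()
E
python3 - <<'E'
from h import *
im=cv2.imread("pics/top0.png")
def c(x,y,w,h): return cv2.resize(im[y:y+h,x:x+w],(400,300),interpolation=cv2.INTER_CUBIC)
cv2.imwrite("pics/c1.png",np.clip(1.5*np.vstack([np.hstack([c(205,245,100,75)[:300],c(125,160,80,60)]),np.hstack([c(332,175,80,60),c(210,240,40,30)])]).astype(float),0,255).astype(np.uint8))
m=camera_model("top")
print("grip",onz(m,(280,266),.016),"tip",onz(m,(222,279),.008),"reel",onz(m,(165,191),.07),"stand",onz(m,(372,210),.01))
print(tool())
E
```

```text
grip [ 0.42163557 -0.08709304  0.016     ] tip [0.39195754 0.0390618  0.008     ] reel [0.57283386 0.16071627 0.07      ] stand [ 0.55039549 -0.29204907  0.01      ]
(array([0.14955954, 0.65761511, 0.23005122]), array([[-7.67967466e-04,  2.21917178e-01,  9.75065216e-01],
       [-2.00602158e-03,  9.75063200e-01, -2.21918299e-01],
       [-9.99997693e-01, -2.12642790e-03, -3.03646167e-04]]))
```

View pics/c1.png

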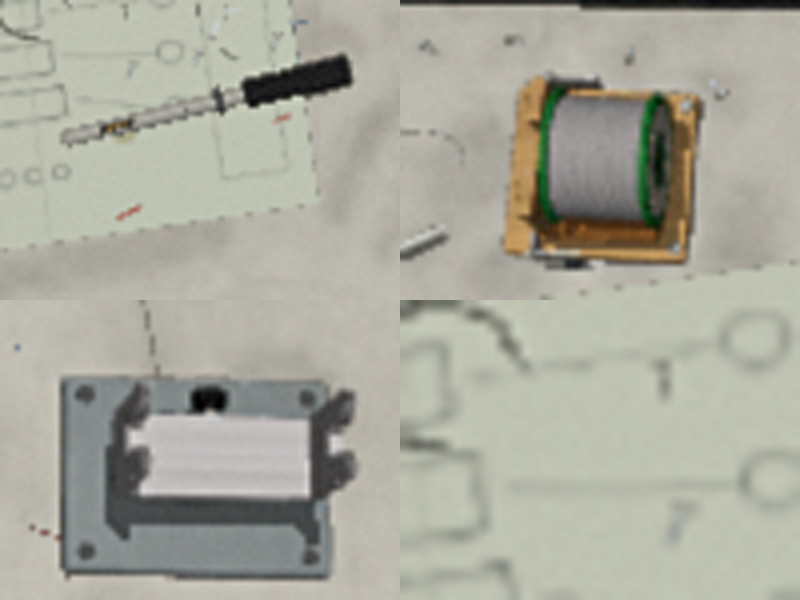

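The crop shows the axle tip at (220.5,279.5) and the grip centre at (279.5,265) in the full frame. The bore is nearly along world y and the near fork of the stand is on the right. First I move towards the reel for a wrist view, staying clear of the printer.

Request:
step_arm(deltas=[[[-0.02,-0.05,0.025,0.12],[-0.02,-0.09,0.05,0.24],[-0.02,-0.13,0.075,0.36],[-0.02,-0.175,0.1,0.48],[-0.02,-0.216,0.121,0.6],[-0.02,-0.245,0.16,0.72],[-0.02,-0.27,0.2,0.84],[-0.02,-0.3,0.24,0.96],[-0.02,-0.339,0.303,1.08],[-0.02,-0.36,0.34,1.2],[-0.02,-0.39,0.385,1.3],[-0.02,-0.42,0.43,1.347]]], jaw=-1)

```text
time_s: 1.3
eef_pos: [0.4594, 0.1688, 0.2505]
eef_rot: [-0.499, -0.5, -0.499, 0.501]
ft_force: [0.2, 0.9, 0.3]
opening: 0.0855
```

Request:
step_arm(deltas=[[[0,0.05,0.04,0],[0,0.09,0.075,0],[0,0.11,0.09,0],[0,0.11,0.09,0]]])

```text
time_s: 1.7
eef_pos: [0.5718, 0.0747, 0.2494]
eef_rot: [-0.498, -0.501, -0.498, 0.503]
ft_force: [0.0, -0.7, -0.3]
opening: 0.0853
```

```bash
python3 - <<'E'
from h import *
np.save("mreel.npy",camera_model("wrist"),allow_pickle=True)
im=grab_frame("wrist"); cv2.imwrite("pics/wreel_raw.png",im)
m=camera_model("wrist"); print(tool(), -m["R"].T@m["t"])
cv2.imwrite("pics/wreel.png",cv2.resize(np.clip(im*1.4,0,255).astype(np.uint8),(800,600)))
E
```

```text
(array([0.56996355, 0.0766159 , 0.24936601]), array([[-0.00319474,  0.99997258, -0.00668013],
       [-0.00162398, -0.00668535, -0.99997633],
       [-0.99999358, -0.00318382,  0.00164529]])) [0.57001643 0.1522663  0.39273206]
```

View pics/wreel.png

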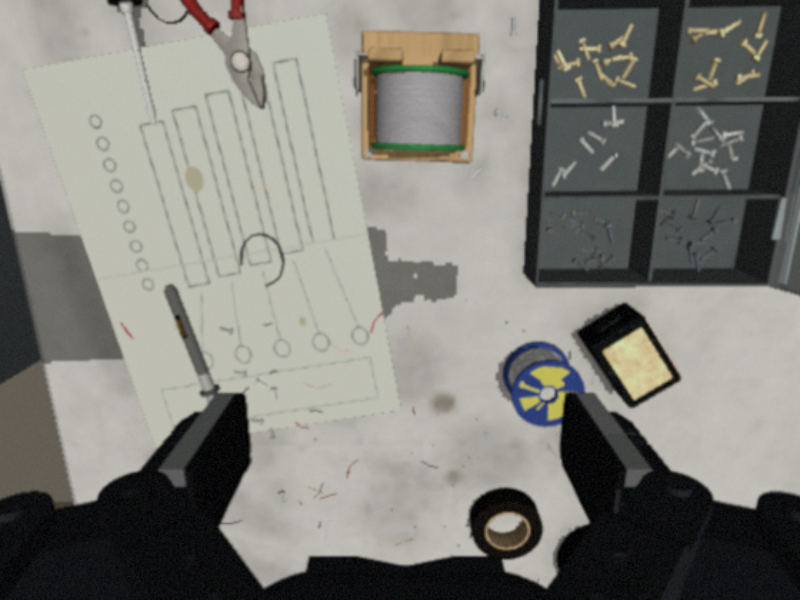

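The wrist view shows the reel with green flanges at rows of about 70 and 148, columns 370 to 467, in the 800 px view. The axle lies from its tip at (170,288) to (210,390), and the old reel and tape are to the right. Next I compute the bore line from the green mask.

```bash
python3 - <<'E'
from h import *
m=np.load("mreel.npy",allow_pickle=True).item()
im=cv2.imread("pics/wreel_raw.png")
hsv=cv2.cvtColor(im,cv2.COLOR_BGR2HSV)
g=cv2.inRange(hsv,(50,100,30),(85,255,255))
n,lab,st,ce=cv2.connectedComponentsWithStats(g)
P=[]
for i in range(1,n):
    if st[i,4]<40: continue
    ys,xs=np.where(lab==i); l,r=xs.min(),xs.max()
    yl=ys[xs<=l+1].mean(); yr=ys[xs>=r-1].mean(); 
    print(st[i],ce[i])
    for z in (.04,.05):
        L=onz(m,(l,yl),z);R=onz(m,(r,yr),z); print(z,L,R,(L+R)/2,np.linalg.norm(R-L))
# stripes: centreline slope
    x=np.arange(l+3,r-2); c=[ys[xs==k].mean() for k in x]; print("mid col",(l+r)/2, np.polyfit(x,c,1)[0])
    P.append((L+R)/2)
d=P[0]-P[1]; print("dir far-near",d,np.degrees(np.arctan2(-d[0],d[1])))
# cradle base
w=cv2.inRange(hsv,(8,90,60),(22,255,255)); w[:,:230]=0;w[130:]=0;w[:,350:]=0
c=max(cv2.findContours(w,0,2)[0],key=cv2.contourArea);print(cv2.minAreaRect(c),cv2.boundingRect(c))
E
```

```text
[261  45  67   9 286] [293.93356643  47.9965035 ]
0.04 [0.55182873 0.1894653  0.04      ] [0.60961838 0.187352   0.04      ] [0.58072355 0.18840865 0.04      ] 0.0578282694216039
0.05 [0.55239215 0.18836233 0.05      ] [0.60854329 0.18630895 0.05      ] [0.58046772 0.18733564 0.05      ] 0.056188675910139894
mid col 294.0 0.024563722897937564
[260 100  65   6 210] [292.21904762 102.65238095]
0.04 [0.54978186 0.14601268 0.04      ] [0.60805708 0.14407307 0.04      ] [0.57891947 0.14504287 0.04      ] 0.05830749125381351
0.05 [0.55040331 0.14614171 0.05      ] [0.60702626 0.14425709 0.05      ] [0.57871478 0.1451994  0.05      ] 0.05665431046030736
mid col 292.0 0.02983635300993583
dir far-near [0.00175293 0.04213624 0.        ] -2.3822210452096138
((292.7043151855469, 66.84869384765625), (80.73847961425781, 88.42105865478516), 1.6365771293640137) (253, 22, 82, 91)
```

Request:
step_arm(deltas=[[[0.0,-0.035,0.035,-0.1],[0.0,-0.07,0.07,-0.2],[0.02,-0.1,0.105,-0.24],[0.05,-0.125,0.14,-0.24],[0.08,-0.145,0.16,-0.24],[0.1,-0.148,0.162,-0.24],[0.1,-0.148,0.162,-0.24],[0.1,-0.148,0.162,-0.24]]])

```text
time_s: 2.55
eef_pos: [0.4204, -0.0837, 0.1505]
eef_rot: [0.554, 0.437, 0.556, -0.439]
ft_force: [-0.7, -0.9, -0.2]
opening: 0.0853
```

```bash
python3 - <<'E'
from h import *
np.save("max.npy",camera_model("wrist"),allow_pickle=True)
im=grab_frame("wrist"); cv2.imwrite("pics/wax_raw.png",im)
print(sense()["time_s"],tool())
cv2.imwrite("pics/wax.png",cv2.resize(np.clip(im*1.4,0,255).astype(np.uint8),(800,600)))
E
```

```text
2.6 (array([ 0.42134617, -0.08396775,  0.15137171]), array([[-0.0012209 ,  0.97258568,  0.23254163],
       [-0.00225179,  0.23253854, -0.97258457],
       [-0.99999672, -0.00171107,  0.00190615]]))
```

View pics/wax.png

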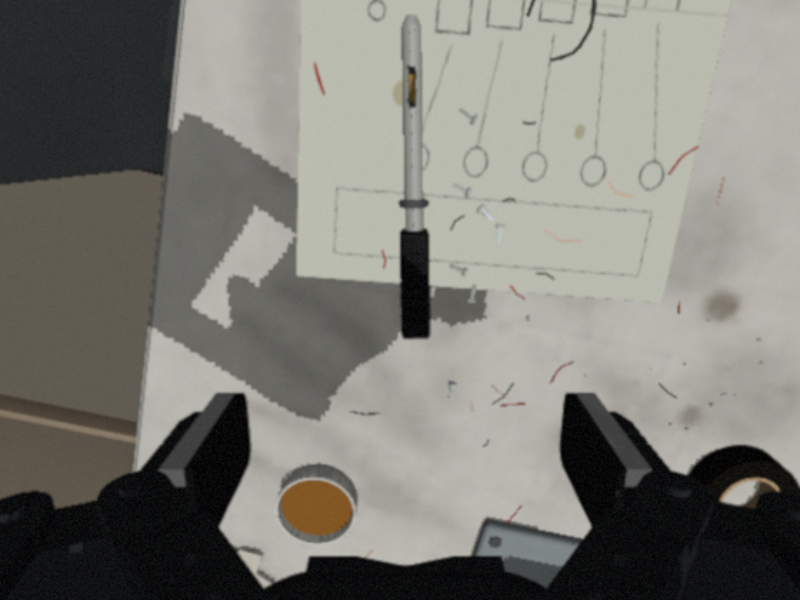

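The axle runs upright in the picture: tip (411,16), collar (413,203), and grip from rows 230 to 337 at columns 401 to 429.

```bash
python3 - <<'E'
from h import *
m=np.load("max.npy",allow_pickle=True).item()
s=.7
p,R=tool()
G0=onz(m,(414.5*s,231*s),.016);G1=onz(m,(415*s,337*s),.012);T=onz(m,(411*s,16*s),.008);C=onz(m,(413*s,203*s),.014)
print(G0,G1,np.linalg.norm(G0-G1),T,C,np.linalg.norm((T-C)[:2]))
d=(T-(G0+G1)/2)[:2];print(np.linalg.norm(d));d/=np.linalg.norm(d)
ctr=(G0+d.dot(d)*0)[:2]-d*.030 if False else T[:2]-d*.134
print("ctr",ctr,(G0+G1)[:2]/2,"axle deg",np.degrees(np.arctan2(-d[0],d[1])),"tool y deg",np.degrees(np.arctan2(R[1,1],R[0,1])))
c=np.append((ctr+(G0+G1)[:2]/2)/2,.03); print("tool delta",R.T@(c-p))
E
```

```text
[ 0.41757799 -0.05442165  0.016     ] [ 0.43240614 -0.11368276  0.012     ] 0.0612189005726144 [0.39158828 0.04525926 0.008     ] [ 0.41343751 -0.04065747  0.014     ] 0.08865141943219598
0.13355623587412574
ctr [ 0.42510306 -0.08448186] [ 0.42499207 -0.0840522 ] axle deg 14.484038939778488 tool y deg 13.446592746042326
tool delta [0.12136746 0.003738   0.00092045]
```

Request:
step_arm(deltas=[[[0.03,0.004,0.001,-0.018],[0.07,0.004,0.001,-0.018],[0.105,0.004,0.001,-0.018],[0.13,0.004,0.001,-0.018],[0.14,0.004,0.001,-0.018],[0.14,0.004,0.001,-0.018],[0.14,0.004,0.001,-0.018]]])

```text
time_s: 3.3
eef_pos: [0.427, -0.0847, 0.013]
eef_rot: [0.56, 0.432, 0.558, -0.433]
ft_force: [-0.0, 0.6, 0.6]
opening: 0.086
```

Request:
step_arm(deltas=[[[0,0,0,0],[0,0,0,0],[0,0,0,0],[0,0,0,0],[0,0,0,0],[0,0,0,0],[0,0,0,0],[0,0,0,0]]], jaw=0.4, squeeze=40)

```text
time_s: 4.1
eef_pos: [0.4269, -0.0846, 0.0129]
eef_rot: [0.56, 0.432, 0.558, -0.433]
ft_force: [0.4, 0.3, 0.8]
opening: 0.0256
```

Request:
step_arm(deltas=[[[0.005,0,0,0],[0.009,0,0,0],[0.009,0,0,0],[0.009,0,0,0]]])

```text
time_s: 4.5
eef_pos: [0.4267, -0.0846, 0.0036]
eef_rot: [0.56, 0.432, 0.558, -0.434]
ft_force: [0.0, -0.8, 0.3]
opening: 0.025
```

Request:
step_arm(deltas=[[[0,0,0,0],[0,0,0,0],[0,0,0,0],[0,0,0,0],[0,0,0,0],[0,0,0,0]]], jaw=1, squeeze=100)

```text
time_s: 5.1
eef_pos: [0.427, -0.0846, 0.0038]
eef_rot: [0.56, 0.432, 0.558, -0.433]
ft_force: [0.9, 1.5, 2.3]
opening: 0.0133
```

Request:
step_arm(deltas=[[[-0.02,0,0,0],[-0.05,0,0,0],[-0.08,0,0,0],[-0.08,0,0,0],[-0.08,0,0,0]]])

```text
time_s: 5.6
eef_pos: [0.4267, -0.0844, 0.0837]
eef_rot: [0.561, 0.432, 0.558, -0.433]
ft_force: [-1.0, -0.0, -2.3]
opening: 0.0133
```

```bash
python3 - <<'E'
from h import *
np.save("mh.npy",camera_model("wrist"),allow_pickle=True)
im=grab_frame("wrist"); cv2.imwrite("pics/wh_raw.png",im)
print(sense(),tool())
cv2.imwrite("pics/wh.png",cv2.resize(np.clip(im*1.4,0,255).astype(np.uint8),(800,600)))
E
```

```text
{'time_s': 5.65, 'joint_positions': array([-0.42786358, -0.07021358,  2.26291476, -0.00331287,  0.94832914,
       -0.67938548]), 'dq': array([0.00023503, 0.02127108, 0.01578697, 0.00538486, 0.00554742,
       0.00103294]), 'effort': array([-1.52526487e-02, -2.30771559e+01, -2.59498948e+01,  3.51019856e-02,
        1.12834434e-04,  8.91055133e-04]), 'eef_pos': array([ 0.4258843 , -0.08405992,  0.08263676]), 'eef_rot': array([ 0.55959579,  0.43191569,  0.55877153, -0.43367703]), 'ft_force': array([-0.12414218,  0.6854906 , -1.95604283]), 'moment': array([-0.07946626, -0.04598467,  0.01198497]), 'opening': 0.013365827656110024} (array([ 0.4258843 , -0.08405992,  0.08263676]), array([[-6.02783388e-04,  9.68052060e-01,  2.50748570e-01],
       [-2.68328834e-03,  2.50746147e-01, -9.68049157e-01],
       [-9.99996218e-01, -1.25635466e-03,  2.44641719e-03]]))
```

View pics/wh.png

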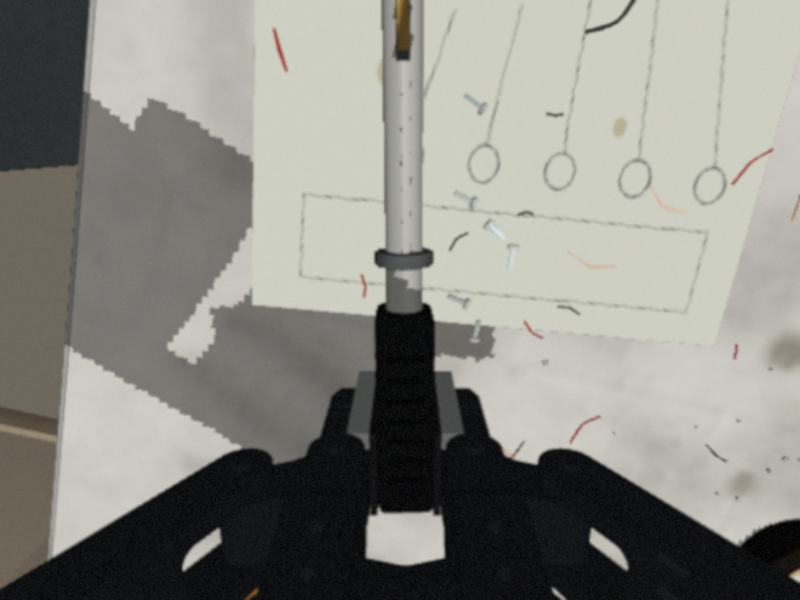

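The axle is held upright in the view with the catch on top (brass at (403,30), collar at (404,258)). I'll check its pitch by comparing pixels with the expected points.

```bash
python3 - <<'E'
from h import *
m=np.load("mh.npy",allow_pickle=True).item()
p,R=tool()
for lab,ax,h in (("collar top face",44,8),("grip end top",30,8),("grip rear top",-30,8),("catch end foot",94,5),("catch free top",94,9.5)):
  X=[p+R@np.array([-.0042-h/1000*1,0,-(ax)/1000.])]
  print(lab,proj(m,X)/.7)
for lab,uv,h in (("shaft@56",(404,200),.005),("grip30",(404,307),.008),("shaft@87",(403.5,90),.005),("collar",(404,252),.008)):
    X=onz(m,(uv[0]*.7,uv[1]*.7),p[2]+.0042+h); print(lab,(R.T@(X-p))*1000)
# shaft edges
g=cv2.cvtColor(cv2.imread("pics/wh_raw.png"),cv2.COLOR_BGR2GRAY).astype(int)
for r in (50,80,110,140,165): print(r,g[r,255:310].tolist())
E
```

```text
collar top face [[404.49540918 265.92665774]]
grip end top [[404.49629067 317.83717721]]
grip rear top [[404.49939495 509.95448396]]
catch end foot [[404.47774199  53.41014282]]
catch free top [[404.49873935  50.36753444]]
shaft@56 [ -9.34744483  -0.12117865 -60.31748261]
grip30 [-12.28065932  -0.12967188 -33.01799366]
shaft@87 [ -9.41028288  -0.23203161 -86.06005828]
collar [-12.31643958  -0.12543781 -47.64134239]
50 [147, 147, 148, 148, 147, 147, 148, 146, 140, 132, 126, 124, 111, 82, 83, 95, 100, 104, 108, 110, 112, 114, 117, 119, 122, 126, 134, 137, 136, 132, 130, 129, 126, 124, 121, 119, 116, 111, 106, 98, 95, 116, 143, 149, 148, 147, 141, 125, 118, 133, 144, 147, 148, 147, 147]
80 [147, 148, 147, 149, 146, 146, 148, 148, 147, 147, 148, 146, 130, 88, 79, 91, 98, 104, 108, 110, 112, 114, 117, 117, 122, 125, 132, 134, 136, 135, 131, 128, 126, 124, 121, 118, 116, 111, 104, 98, 101, 122, 143, 148, 147, 146, 146, 147, 147, 147, 147, 148, 148, 147, 146]
110 [147, 147, 148, 147, 147, 147, 148, 147, 147, 147, 146, 147, 147, 129, 91, 84, 95, 103, 106, 108, 111, 114, 116, 119, 119, 118, 118, 131, 136, 135, 132, 129, 128, 124, 120, 119, 116, 110, 104, 95, 101, 121, 140, 147, 147, 147, 147, 148, 146, 147, 148, 148, 146, 147, 148]
140 [120, 123, 129, 134, 135, 135, 131, 132, 133, 134, 134, 135, 136, 123, 86, 81, 92, 99, 104, 108, 110, 113, 114, 116, 119, 121, 128, 132, 132, 134, 130, 130, 127, 126, 122, 120, 115, 111, 102, 99, 117, 141, 148, 148, 147, 147, 147, 147, 146, 147, 147, 148, 147, 147, 148]
165 [147, 147, 148, 148, 147, 146, 149, 147, 148, 149, 146, 147, 147, 145, 130, 92, 87, 96, 105, 106, 110, 112, 115, 116, 118, 119, 124, 129, 133, 133, 129, 130, 128, 123, 123, 118, 116, 109, 104, 98, 116, 142, 147, 148, 146, 146, 148, 148, 147, 148, 147, 147, 148, 147, 147]
```

Request:
step_arm(deltas=[[[0,0.03,-0.002,0.06],[0,0.065,-0.004,0.14],[0,0.1,-0.006,0.21],[0,0.13,-0.008,0.27],[0.01,0.148,-0.01,0.29],[0.03,0.1545,-0.0106,0.29],[0.047,0.1545,-0.0106,0.29],[0.047,0.1545,-0.0106,0.29],[0.047,0.1545,-0.0106,0.29]]], squeeze=120)

```text
time_s: 6.55
eef_pos: [0.5712, -0.0349, 0.0334]
eef_rot: [-0.49, -0.507, -0.492, 0.511]
ft_force: [0.3, 0.4, -0.5]
opening: 0.0126
```

```bash
python3 - <<'E'
from h import *
np.save("mi.npy",camera_model("wrist"),allow_pickle=True)
im=grab_frame("wrist"); cv2.imwrite("pics/wi_raw.png",im)
s=sense();print(s["time_s"],s["ft_force"],s["opening"],tool())
a=cv2.resize(np.clip(im[:300]*1.4,0,255).astype(np.uint8),(747,400))
sc=grab_frame("scene")[120:220,170:350]
cv2.imwrite("pics/wi.png",np.vstack([a,cv2.resize(np.clip(sc*1.4,0,255).astype(np.uint8),(747,200))]) if 0 else a)
cv2.imwrite("pics/sc_raw.png",sc)
E
```

```text
6.6 [-0.47624991  0.42075052 -1.51974002] 0.012598066579101624 (array([ 0.5721016 , -0.03516067,  0.03465866]), array([[-0.00230692,  0.99932589, -0.03663928],
       [-0.00235345, -0.0366447 , -0.99932559],
       [-0.99999457, -0.00221913,  0.0024364 ]]))
```

View pics/wi.png

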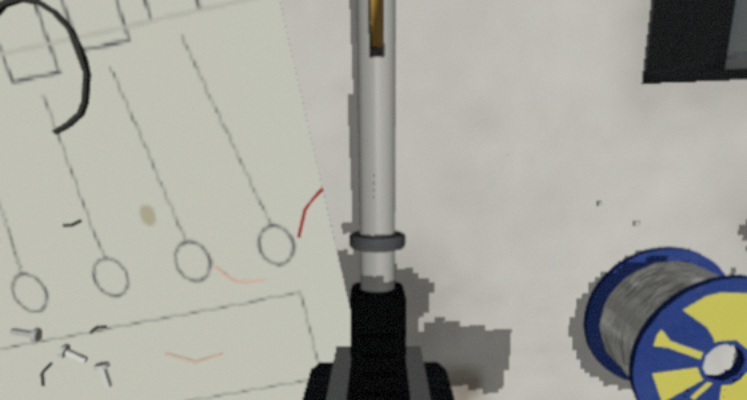

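The view shows the axle held straight (column 377), with the tip and reel out of frame at the top. I'll check the tip against the reel in the fixed cameras.

```bash
python3 - <<'E'
from h import *
t=grab_frame("top"); s=grab_frame("scene"); cv2.imwrite("pics/t2_raw.png",t);cv2.imwrite("pics/s2_raw.png",s)
p,R=tool(); 
d=-R[:,2]; a=p+R@np.array([-.0042,0,0])
ref=np.array([.5798,.166,.04]); b=np.array([.037,.9993,0])
for n in("top","scene"):
    m=camera_model(n); print(n,"tip",proj(m,[a+d*.1355]),"near bore",proj(m,[ref-b*.023]))
A=cv2.resize(t[160:235,140:240],(800,600))[:, :400*2]
A=cv2.resize(t[160:220,140:240],(560,336),interpolation=cv2.INTER_CUBIC)
B=cv2.resize(s[135:195,205:305],(560,336)[:2],interpolation=cv2.INTER_CUBIC)
cv2.imwrite("pics/c2.png",np.clip(cv2.resize(np.vstack([A,B]),(500,600))*1.5,0,255).astype(np.uint8))
E
```

```text
top tip [[195.76043836 192.05537958]] near bore [[176.09800192 191.42859943]]
scene tip [[244.17710485 169.44749912]] near bore [[235.14870228 162.34004962]]
```

View pics/c2.png

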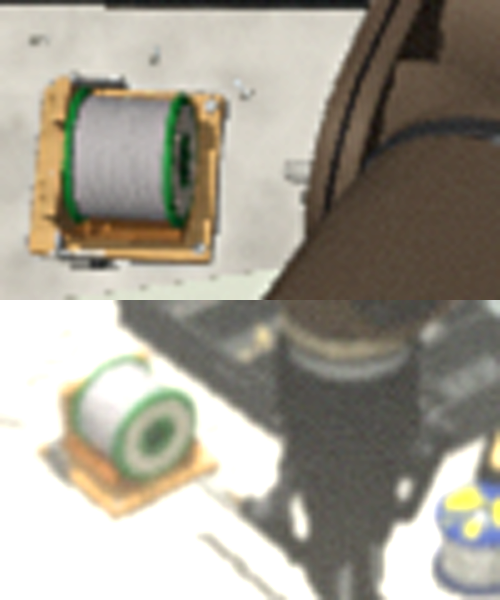

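The tip in the top crop is at about (197,194) and the bore at (177,191.6). I'll measure the tip rows more finely.

```bash
python3 - <<'E'
from h import *
t=cv2.cvtColor(cv2.imread("pics/t2_raw.png"),6).astype(int)
print(t[186:202,190:206])
s=cv2.cvtColor(cv2.imread("pics/s2_raw.png"),6).astype(int)
print(s[160:184,238:262])
m=camera_model("top");p,R=tool();d=-R[:,2]; a=p+R@np.array([-.0042,0,0])
print(proj(m,[a+d*x for x in(.115,.12,.125,.13,.1355)]))
print(proj(camera_model("scene"),[a+d*x for x in(.1,.11,.12,.1355)]))
E
```

```text
[[141 141 141 143 144 144 145 145 144 144 142 142 145 122  64  68]
 [141 141 142 144 143 144 144 143 144 144 144 145 142 100  63  68]
 [142 143 144 143 144 143 144 143 144 143 144 146 144  81  62  68]
 [142 143 143 143 142 143 143 144 144 145 144 147 142  70  62  65]
 [143 143 142 143 141 142 144 143 145 144 145 145 121  63  61  65]
 [144 143 143 143 143 143 144 141 143 144 145 145 119  63  60  62]
 [143 144 142 142 143 142 139 118 124 122 124 121  77  55  60  60]
 [142 143 141 142 141 142 136 118 123 130 132 129  74  56  57  57]
 [141 142 142 141 142 141 132 116 118 125 128 125  64  54  60  57]
 [139 140 140 138 139 140 132  96 100 107 109  95  56  55  60  44]
 [138 137 135 133 136 136 137 130 114 101 102  79  52  55  56  42]
 [138 136 134 132 132 134 136 138 138 139 136  93  54  55  52  26]
 [137 138 133 131 130 131 133 135 138 139  99  63  49  54  53  22]
 [138 137 134 133 132 132 132 136 138 138  84  51  48  52  52  18]
 [136 136 135 134 134 132 132 135 139 139  89  47  47  52  49  18]
 [133 133 133 133 130 131 132 135 138 141 132  59  47  47  40  18]]
[[ 75  86 113 124 122 122 1
[... 1960 characters left out ...]
1 102
   81  71  69  67  64  64]
 [190 195 195 193 195 198 199 198 199 201 210 210 212 210 205 195 175 139
  103  77  65  66  63  65]
 [195 195 193 196 200 194 179 170 168 176 195 206 211 212 211 209 201 180
  144 107  79  68  67  66]
 [193 197 199 198 199 194 166 150 140 145 170 194 211 212 214 213 211 203
  183 151 113  80  69  62]
 [194 200 201 203 206 200 188 172 150 134 142 172 196 208 210 214 213 212
  205 187 156 120  89  71]]
[[205.10386374 192.54073425]
 [202.82495588 192.4223621 ]
 [200.54606546 192.30398552]
 [198.26718933 192.18560436]
 [195.76043836 192.05537958]]
[[251.65965056 175.60009504]
 [249.52925333 173.84834853]
 [247.41669276 172.1112737 ]
 [244.17710485 169.44749912]]
```

```bash
python3 - <<'E'
from h import *
m=camera_model("top")
im=cv2.imread("pics/t2_raw.png"); hsv=cv2.cvtColor(im,40)
g=cv2.inRange(hsv,(50,90,25),(85,255,255)); g[:,:140]=0; g[:,195:]=0; g[:170]=0; g[215:]=0
ys,xs=np.where(g>0); 
for c in range(xs.min(),xs.max()+1):
    k=ys[xs==c]; print(c,k.min() if len(k) else None,k.max() if len(k) else None,len(k))
ref=np.array([.5798,.166,.04]); b=np.array([.037,.9993,0]);n=np.array([b[1],-b[0],0])
th=np.linspace(0,2*np.pi,73)
for s in(-.023,-.020,.020):
    q=proj(m,[ref+b*s+.03*(n*np.cos(a)+np.array([0,0,np.sin(a)])) for a in th]); print(s,q.min(0),q.max(0))
t=cv2.cvtColor(cv2.imread("pics/top0.png"),6).astype(int)
print(t[270:286,226:240:2])
T=np.array([.3916,.0453,.008]);C=np.array([.4250,-.0842,.008])
print(proj(m,[T,C,C+(T-C)*.89,C+(T-C)*.8]))
E
```

```text
153 184 201 18
154 180 203 10
155 178 203 6
156 177 203 4
157 177 178 2
158 None None 0
159 None None 0
160 None None 0
161 None None 0
162 None None 0
163 None None 0
164 None None 0
165 None None 0
166 None None 0
167 None None 0
168 None None 0
169 None None 0
170 None None 0
171 None None 0
172 None None 0
173 184 203 20
174 180 204 22
175 180 204 6
176 179 204 9
177 188 196 5
-0.023 [173.20238185 177.72503751] [178.84087258 205.10473247]
-0.02 [171.79593247 177.6524803 ] [177.5086398  205.03243821]
0.02 [153.03977917 176.68448795] [159.74266057 204.0683882 ]
[[118 121 123 121 119 122 126]
 [126 126 126 126 125 115 115]
 [129 127 128 129 129 125 124]
 [128 129 128 130 129 129  96]
 [127 130 129 129 100 105  88]
 [129 126  98 104  75  57  77]
 [ 96 107  67  62  76  54  87]
 [103 117  42  77  90  85  71]
 [113 103  57  90  73 105 108]
 [ 94  90  79 126 105 109 119]
 [ 83 125 122 131 118 115 124]
 [122 129 129 128 127 127 128]
 [128 128 128 128 128 129 128]
 [130 128 128 127 128 128 127]
 [128 127 128 128 127 128 128]
 [128 127 128 127 128 128 128]]
[[219.13616673 279.12122876]
 [278.62078885 264.6968321 ]
 [225.71854305 277.52411531]
 [231.09675884 276.21934961]]
```

The reel estimate agrees in both cameras. The axle tip looks about 1 mm low in x, so I correct that and advance gently.

Request:
step_arm(deltas=[[[-0.0013,0.001,-0.008,0],[-0.0013,0.001,-0.02,0],[-0.0013,0.001,-0.03,0],[-0.0013,0.001,-0.036,0],[-0.0013,0.001,-0.036,0],[-0.0013,0.001,-0.036,0]]])

```text
time_s: 7.35
eef_pos: [0.5755, 0.0008, 0.0375]
eef_rot: [-0.492, -0.508, -0.49, 0.509]
ft_force: [0.5, -0.9, -1.4]
opening: 0.0126
```

```bash
python3 - <<'E'
from h import *
cv2.imwrite("pics/wj_raw.png",grab_frame("wrist")); np.save("mj.npy",camera_model("wrist"),allow_pickle=True)
s=sense();print(s["time_s"],s["ft_force"],tool()[0])
p,R=tool(); m=camera_model("wrist")
print(proj(m,[p+R@np.array([-.0042,0,-.1355]),[.57895,.143,.04],[.57895,.143,.07]]))
E
```

```text
7.4 [ 0.49981588  0.93777537 -0.78732724] [5.75550604e-01 5.43020652e-04 3.74348418e-02]
[[ 286.52272977 -106.35181508]
 [ 280.69977549 -132.0064597 ]
 [ 279.89958974 -208.90314293]]
```

Request:
step_arm(deltas=[[[0.0014,-0.0006,0,0],[0.0014,-0.0006,-0.004,0],[0.0014,-0.0006,-0.008,0],[0.0014,-0.0006,-0.012,0],[0.0014,-0.0006,-0.014,0],[0.0014,-0.0006,-0.014,0]]])

```text
time_s: 8.0
eef_pos: [0.5761, 0.0145, 0.0366]
eef_rot: [-0.492, -0.509, -0.489, 0.509]
ft_force: [-0.2, -2.1, 0.6]
opening: 0.0124
```

Request:
step_arm(deltas=[[[0,0,-0.003,0],[0,0,-0.006,0],[0,0,-0.009,0],[0,0,-0.012,0],[0,0,-0.012,0]]])

```text
time_s: 8.5
eef_pos: [0.5767, 0.0272, 0.0367]
eef_rot: [-0.492, -0.509, -0.489, 0.509]
ft_force: [0.6, -0.8, 0.6]
opening: 0.0124
```

```bash
python3 - <<'E'
from h import *
im=grab_frame("wrist");cv2.imwrite("pics/wk_raw.png",im); m=camera_model("wrist")
s=sense();print(s["time_s"],s["ft_force"],s["moment"],tool())
g=cv2.inRange(cv2.cvtColor(im,40),(50,100,30),(85,255,255)); ys,xs=np.where(g>0); print(len(xs), xs.min() if len(xs) else 0, xs.max() if len(xs) else 0, ys.max() if len(xs) else 0)
t=grab_frame("top"); cv2.imwrite("pics/t3_raw.png",t)
g=cv2.inRange(cv2.cvtColor(t,40),(50,90,25),(85,255,255)); g[:,:140]=0; g[:,195:]=0; g[:170]=0; g[215:]=0
ys,xs=np.where(g>0); print(sorted(set(xs)))
E
```

```text
8.55 [-0.08390811  0.46467125  1.17997502] [ 0.31125627 -0.03566858 -0.05520213] (array([0.57662434, 0.02724299, 0.0366406 ]), array([[ 0.0024867 ,  0.99933201, -0.0364603 ],
       [-0.00253863, -0.03645399, -0.99933211],
       [-0.99999369,  0.0025776 ,  0.00244629]]))
0 0 0 0
[np.int64(153), np.int64(154), np.int64(155), np.int64(156), np.int64(157)]
```

The tip is in the bore and the moment shows about 2.7 N of upward push on it, so I raise slightly as I advance.

Request:
step_arm(deltas=[[[-0.001,0,0,0],[-0.001,0,-0.003,0],[-0.001,0,-0.006,0],[-0.001,0,-0.009,0],[-0.001,0,-0.012,0],[-0.001,0,-0.012,0]]])

```text
time_s: 9.2
eef_pos: [0.5769, 0.0398, 0.0374]
eef_rot: [0.492, 0.509, 0.49, -0.509]
ft_force: [-0.1, 1.3, -0.7]
opening: 0.0128
```

```bash
cat > st.py <<'E'
from h import *
im=grab_frame("wrist");cv2.imwrite("pics/last.png",im); m=camera_model("wrist");p,R=tool()
s=sense();print(s["time_s"],s["ft_force"].round(2),s["moment"].round(3),p.round(4),R[:,2].round(4))
g=cv2.inRange(cv2.cvtColor(im,40),(50,100,30),(85,255,255)); ys,xs=np.where(g>0)
if len(xs): print("green",len(xs), xs.min(), xs.max(),ys.min(), ys.max(), "near rim y at z.07", onz(m,(np.median(xs),ys.max()),.07))
c=proj(m,[p+R@np.array([-.0042-.008,0,-.0476])])[0]; print("collar px",c)
E
python3 st.py
```

```text
9.25 [ 0.44  1.1  -0.45] [ 0.183 -0.042 -0.053] [0.5769 0.0398 0.0374] [-0.0365 -0.9993  0.0017]
green 504 192 372 0 20 near rim y at z.07 [0.57974559 0.13495027 0.07      ]
collar px [286.12474951 177.85068368]
```

Request:
step_arm(deltas=[[[-0.0005,0,-0.003,0],[-0.0005,0,-0.006,0],[-0.0005,0,-0.009,0],[-0.0005,0,-0.012,0],[-0.0005,0,-0.014,0]]])

```text
time_s: 9.75
eef_pos: [0.5775, 0.0529, 0.0379]
eef_rot: [-0.493, -0.508, -0.489, 0.509]
ft_force: [0.3, -5.1, -0.8]
opening: 0.0122
```

```bash
python3 st.py
```

```text
9.8 [ 0.41 -3.69 -1.26] [-0.672 -0.017 -0.02 ] [0.5774 0.0532 0.0379] [-0.036  -0.9993  0.0032]
green 3027 193 370 12 50 near rim y at z.07 [0.57918029 0.14111539 0.07      ]
collar px [286.07665408 177.88373447]
```

Request:
step_arm(deltas=[[[0,0,-0.003,0],[0,0,-0.006,0],[0,0,-0.009,0],[0,0,-0.012,0],[0,0,-0.015,0],[0,0,-0.015,0]]])

```text
time_s: 10.4
eef_pos: [0.5779, 0.0689, 0.0377]
eef_rot: [-0.492, -0.509, -0.49, 0.509]
ft_force: [1.1, -2.4, -1.6]
opening: 0.0125
```

```bash
python3 st.py
```

```text
10.45 [ 0.47 -1.36 -1.3 ] [-0.344 -0.093 -0.089] [0.5779 0.0689 0.0376] [-0.0361 -0.9993  0.0023]
green 2042 197 367 76 92 near rim y at z.07 [0.57892154 0.145748   0.07      ]
collar px [286.07398921 177.84510134]
```

Request:
step_arm(deltas=[[[0,0,-0.003,0],[0,0,-0.006,0],[0,0,-0.009,0],[0,0,-0.012,0],[0,0,-0.015,0]]])

```text
time_s: 10.95
eef_pos: [0.5783, 0.0841, 0.0375]
eef_rot: [-0.492, -0.509, -0.49, 0.509]
ft_force: [0.3, -4.7, -2.3]
opening: 0.0129
```

```bash
python3 st.py
```

```text
11.0 [ 0.4  -1.47 -2.22] [-0.486 -0.111 -0.081] [0.5783 0.0847 0.0375] [-0.0361 -0.9993  0.0016]
green 1885 193 372 0 142 near rim y at z.07 [0.57880688 0.14748345 0.07      ]
collar px [286.12613101 177.88962592]
```

Request:
step_arm(deltas=[[[0,0,-0.003,0],[0,0,-0.006,0],[0,0,-0.009,0],[0,0,-0.011,0]]])

```text
time_s: 11.4
eef_pos: [0.5785, 0.0962, 0.0373]
eef_rot: [0.492, 0.509, 0.49, -0.509]
ft_force: [1.8, -1.2, -1.6]
opening: 0.0125
```

```bash
python3 st.py
```

```text
11.45 [-1.1  -0.18 -0.33] [-0.031  0.016  0.003] [0.5785 0.0969 0.0374] [-3.650e-02 -9.993e-01 -2.000e-04]
green 4403 195 371 18 184 near rim y at z.07 [0.57885227 0.14690174 0.07      ]
collar px [286.06096492 177.81357877]
```

Request:
step_arm(deltas=[[[0,0,-0.001,0],[0,0,-0.002,0],[0,0,-0.003,0],[0,0,-0.003,0]]])

```text
time_s: 11.85
eef_pos: [0.5785, 0.0991, 0.0376]
eef_rot: [-0.492, -0.509, -0.49, 0.509]
ft_force: [-0.7, -4.6, -0.6]
opening: 0.0127
```

```bash
python3 st.py; python3 -c "
import cv2,numpy as np
im=cv2.imread('pics/last.png');cv2.imwrite('pics/v9.png',cv2.resize(np.clip(im[0:260,120:440]*1.4,0,255).astype(np.uint8),(738,600)))"
```

```text
11.9 [ 0.32 -4.89 -0.56] [-0.742  0.144  0.042] [0.5785 0.0991 0.0375] [-0.0359 -0.9994  0.0014]
green 4235 196 371 28 191 near rim y at z.07 [0.57878235 0.14694721 0.07      ]
collar px [286.06871225 177.81798206]
```

View pics/v9.png

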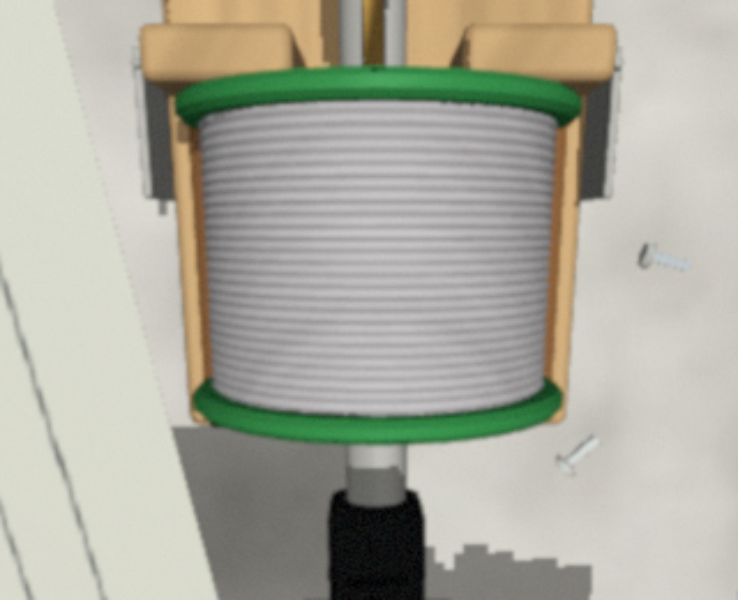

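The picture shows the reel against its stop plate at rows 70 to 440. The collar is hidden behind the near rim, and the brass catch is visible beyond the far flange at (373,30). I press slightly more.

Request:
step_arm(deltas=[[[0,0,-0.0005,0],[0,0,-0.001,0],[0,0,-0.001,0]]])

```text
time_s: 12.2
eef_pos: [0.5785, 0.0991, 0.0376]
eef_rot: [-0.492, -0.508, -0.49, 0.509]
ft_force: [-0.8, -6.5, 0.1]
opening: 0.0128
```

Request:
step_arm(deltas=[[[0,0,-0.0005,0],[0,0,-0.001,0],[0,0,-0.001,0]]])

```text
time_s: 12.5
eef_pos: [0.5786, 0.0991, 0.0377]
eef_rot: [-0.493, -0.507, -0.49, 0.51]
ft_force: [-0.1, -7.8, 0.3]
opening: 0.0129
```

```bash
python3 st.py
```

```text
12.55 [-0.72 -6.62  0.12] [-1.208  0.101 -0.033] [0.5785 0.0991 0.0377] [-0.0346 -0.9994  0.0052]
green 4211 197 371 29 192 near rim y at z.07 [0.5787863 0.1467962 0.07     ]
collar px [286.05369767 177.91304775]
```

Request:
step_arm(deltas=[[[0,0,0.002,0],[0,0,0.004,0],[0,0,0.004,0]]])

```text
time_s: 12.85
eef_pos: [0.5785, 0.096, 0.0377]
eef_rot: [-0.492, -0.508, -0.49, 0.509]
ft_force: [0.7, 2.4, -1.5]
opening: 0.0127
```

```bash
python3 st.py
```

```text
12.9 [ 0.57  2.14 -0.74] [ 0.296 -0.072  0.036] [0.5785 0.096  0.0378] [-0.0351 -0.9994  0.0036]
green 4379 196 372 19 185 near rim y at z.07 [0.57911385 0.14581007 0.07      ]
collar px [286.05522173 177.87523093]
```

Pulling back 3.1 mm, the reel stayed for about 2 mm and then came along for about 1 mm. That slack fits a sprung-out catch, since a dragged catch would carry the reel at once. Now I lift, and meanwhile localise the stand.

Request:
step_arm(deltas=[[[-0.002,0,0,0],[-0.005,0,0,0],[-0.01,0,0,0],[-0.018,0,0,0],[-0.03,0,0,0],[-0.045,0,0,0],[-0.065,0,0,0],[-0.085,0,0,0],[-0.105,0,0,0],[-0.12,0,0,0],[-0.125,0,0,0],[-0.125,0,0,0]]])

```text
time_s: 14.1
eef_pos: [0.579, 0.0965, 0.1641]
eef_rot: [-0.493, -0.509, -0.489, 0.509]
ft_force: [0.3, 0.5, -5.2]
opening: 0.0126
```

```bash
python3 st.py; python3 - <<'E'
from h import *
t=grab_frame("top"); s=grab_frame("scene"); cv2.imwrite("pics/t4.png",t);cv2.imwrite("pics/s4.png",s)
m=camera_model("top")
im=cv2.imread("pics/top0.png"); lab=cv2.cvtColor(im,cv2.COLOR_BGR2LAB)
roi=im[170:250,330:420].astype(int)
# foot: bluish grey vs bench (b-r)
d=roi[:,:,0]-roi[:,:,2]
print(d[40,5:85:4], d[30,5:85:4])
k=((d>4)*255).astype(np.uint8); k=cv2.morphologyEx(k,cv2.MORPH_OPEN,np.ones((3,3)))
c=max(cv2.findContours(k,0,1)[0],key=cv2.contourArea); r=cv2.minAreaRect(c); b=cv2.boxPoints(r)+[330,170]
print(r,b); W=np.array([onz(m,q,.009) for q in b]); print(W.round(4)); print(W.mean(0),[np.linalg.norm(W[i]-W[i-1]) for i in range(4)])
v=np.clip(np.hstack([cv2.resize(im[180:240,335:415],(400,300),interpolation=2),cv2.resize(cv2.imread("pics/s4.png")[215:285,300:380],(343,300),interpolation=2)]).astype(float)*1.4,0,255)
w=cv2.imread("pics/last.png"); w=cv2.resize(np.clip(w[:224]*1.4,0,255).astype(np.uint8),(743,297))
cv2.imwrite("pics/v10.png",np.vstack([v.astype(np.uint8),w]))
E
```

```text
14.15 [-0.51 -0.55 -5.56] [-0.339  0.026  0.01 ] [0.5782 0.0964 0.1627] [-0.0351 -0.9994  0.0037]
green 4134 197 368 18 182 near rim y at z.07 [0.57715141 0.11882397 0.07      ]
collar px [286.16016138 177.87265307]
[-11 -11 -10   5   6  -1  -2  -5  -4  -3  -3  -3  -4  -4  -4  -3   0  -6
  -8 -10] [-11  -9 -11   5   4  -2  -2  -3  -4  -4  -4  -3  -4  -4  -4   0  -1  -9
  -9  -9]
((32.5, 57.0), (2.0, 3.0), 90.0) [[361. 226.]
 [364. 226.]
 [364. 228.]
 [361. 228.]]
[[ 0.5138 -0.2669  0.009 ]
 [ 0.514  -0.2736  0.009 ]
 [ 0.5094 -0.2735  0.009 ]
 [ 0.5093 -0.2668  0.009 ]]
[ 0.51164856 -0.27017954  0.009     ] [np.float64(0.004509675474485974), np.float64(0.006698566886531024), np.float64(0.004509962806235877), np.float64(0.006693377455022969)]
```

View pics/v10.png

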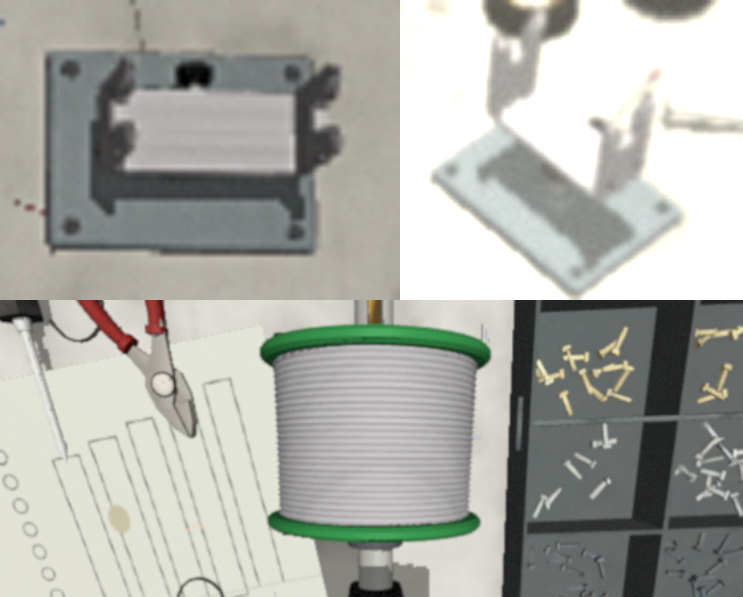

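The reel hangs on the axle with the collar at its near rim. The stand foot's corners in the top view are at about (344,191), (397,191), (398,230) and (345,230). The fork prongs stand at left and right with the slots between them. I fit the foot's edges.

```bash
python3 - <<'E'
from h import *
m=camera_model("top"); im=cv2.imread("pics/top0.png").astype(int)
d=cv2.GaussianBlur((im[:,:,0]-im[:,:,2]).astype(np.float32),(3,3),0)
thr=-5.5
def cross(v,o):  # first rise through thr
    i=np.where((v[:-1]<thr)&(v[1:]>=thr))[0]
    return o+i[0]+(thr-v[i[0]])/(v[i[0]+1]-v[i[0]])
bot=[];left=[];top=[];right=[]
for c in range(350,394): bot.append((c,245-cross(d[225:246,c][::-1],0))); 
for c in list(range(350,363))+list(range(376,388)): top.append((c,cross(d[182:205,c],182)))
for r in range(196,226): left.append((cross(d[r,335:356],335),r))
for r in range(214,227): right.append((410-cross(d[r,390:411][::-1],0),r))
def fit(pts,z,idx):
    P=np.array([onz(m,q,z)[:2] for q in pts]); a=P[:,1-idx];b=P[:,idx]
    f=np.polyfit(a,b,1); r=b-np.polyval(f,a); k=abs(r-np.median(r))<.002; f=np.polyfit(a[k],b[k],1); return f,np.std((b-np.polyval(f,a))[k]),k.sum()
for n,p,i in(("bot",bot,0),("top",top,0),("left",left,1),("right",right,1)): 
    f,s,k=fit(p,.009,i); print(n,f,s,k, "at centre",np.polyval(f,-.29 if i==0 else .55), "deg",np.degrees(f[0]))
E
```

```text
bot [0.01116294 0.50791385] 0.0003221828670590315 44 at centre 0.5046765935863554 deg 0.6395891774794715
top [0.00734911 0.59892465] 0.00017340922112565652 25 at centre 0.5967934120748225 deg 0.421072766842816
left [-0.00643439 -0.22455245] 0.0002648604868814723 30 at centre -0.2280913677564074 deg -0.368663428300655
right [-0.00545448 -0.34695727] 0.00014085390493909344 13 at centre -0.3499572382513039 deg -0.31251876443649346
```

Request:
step_arm(deltas=[[[-0.008,0,0.01,0],[-0.015,-0.001,0.03,0],[-0.02,-0.002,0.06,-0.005],[-0.02,-0.003,0.095,-0.01],[-0.02,-0.005,0.13,-0.015],[-0.02,-0.006,0.17,-0.02],[-0.02,-0.007,0.21,-0.024],[-0.02,-0.008,0.25,-0.028],[-0.02,-0.009,0.285,-0.028],[-0.02,-0.01,0.31,-0.028],[-0.02,-0.01,0.325,-0.028],[-0.02,-0.01,0.325,-0.028]]])

```text
time_s: 15.45
eef_pos: [0.5558, -0.23, 0.1824]
eef_rot: [-0.498, -0.501, -0.497, 0.504]
ft_force: [1.1, 0.8, -4.5]
opening: 0.0125
```

```bash
python3 st.py
```

```text
15.5 [ 0.34  1.22 -4.09] [-0.295  0.013  0.023] [ 0.5558 -0.2284  0.1823] [-0.0088 -1.      0.0027]
green 4148 197 368 19 183 near rim y at z.07 [ 0.55309792 -0.2110754   0.07      ]
collar px [285.97307745 177.95069433]
```

Request:
step_arm(deltas=[[[0,-0.001,0.015,0],[0,-0.002,0.04,0],[0,-0.003,0.075,0],[0,-0.0045,0.11,0],[0.006,-0.0045,0.13,0],[0.015,-0.0045,0.14,0],[0.022,-0.0045,0.14,0],[0.022,-0.0045,0.14,0],[0.022,-0.0045,0.14,0]]])

```text
time_s: 16.4
eef_pos: [0.5501, -0.3666, 0.1597]
eef_rot: [-0.497, -0.501, -0.499, 0.503]
ft_force: [-0.6, -0.4, -4.2]
opening: 0.0123
```

```bash
python3 st.py; python3 - <<'E'
from h import *
p,R=tool();m=camera_model("wrist"); np.save("ms.npy",m,allow_pickle=True)
print(sense()["time_s"])
w=cv2.imread("pics/last.png"); cv2.imwrite("pics/v11.png",cv2.resize(np.clip(w[100:400,120:450]*1.5,0,255).astype(np.uint8),(660,600)))
for z in(.101,.107,.113): print(z,proj(m,[[.5501+s,-.289+o,z] for s in(-.018,.018) for o in(-.045,-.039)]).round(1).tolist())
print((-m["R"].T@m["t"]).round(4))
E
```

```text
16.45 [ 0.97  0.58 -5.27] [-0.301  0.024  0.023] [ 0.5504 -0.367   0.1604] [-0.0073 -1.      0.0019]
green 4221 196 368 20 184 near rim y at z.07 [ 0.54843256 -0.34521802  0.07      ]
collar px [285.97686429 177.97890172]
16.45
0.101 [[252.1, 177.0], [251.7, 166.3], [316.9, 176.6], [317.1, 165.9]]
0.107 [[251.1, 179.3], [250.8, 168.4], [317.8, 178.9], [318.1, 167.9]]
0.113 [[250.2, 181.8], [249.8, 170.5], [318.8, 181.3], [319.0, 170.0]]
[ 0.5504 -0.2913  0.3038]
```

View pics/v11.png

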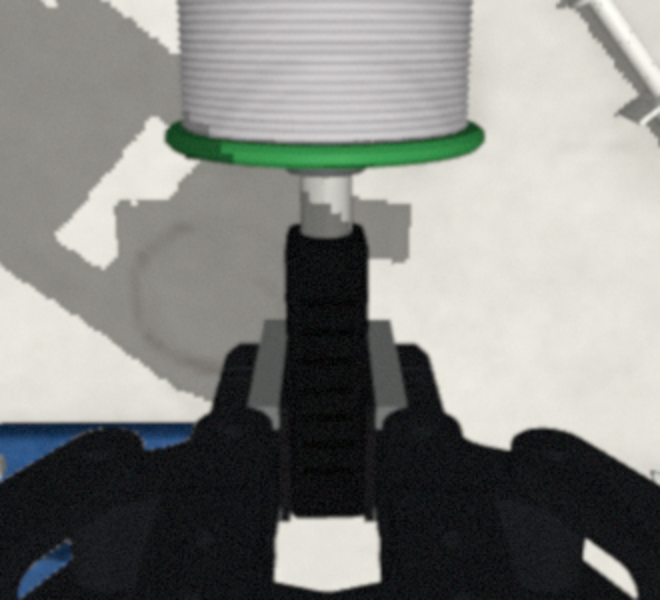

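The view shows the reel rim (row 150) hiding the near fork plate, so I descend to just above the plate tops and look again there.

Request:
step_arm(deltas=[[[0.006,0,0.001,0],[0.016,0,0.001,0],[0.026,0,0.001,0],[0.033,0,0.001,0],[0.036,0,0.001,0],[0.036,0,0.001,0],[0.036,0,0.001,0]]])

```text
time_s: 17.15
eef_pos: [0.5504, -0.3682, 0.1247]
eef_rot: [-0.498, -0.501, -0.498, 0.503]
ft_force: [1.0, -0.3, -4.1]
opening: 0.0124
```

```bash
python3 st.py; python3 - <<'E'
from h import *
p,R=tool();m=camera_model("wrist"); np.save("ms.npy",m,allow_pickle=True)
w=cv2.imread("pics/last.png"); cv2.imwrite("pics/v12.png",cv2.resize(np.clip(w[150:250,220:350]*1.5,0,255).astype(np.uint8),(780,600),interpolation=cv2.INTER_CUBIC))
for z in(.101,.107,.113): print(z,proj(m,[[.5501+s,-.289+o,z] for s in(-.018,.018) for o in(-.045,-.039)]).round(1).tolist())
for x in(28,30,32,42,44,46): print(x,proj(m,[p+R@np.array([-.0042-.005,0,-x/1000-.0015])]).round(1))
E
```

```text
17.2 [-0.36 -0.2  -3.87] [-0.293  0.021 -0.025] [ 0.5505 -0.3684  0.125 ] [-0.0074 -1.      0.0025]
green 4224 196 368 20 184 near rim y at z.07 [ 0.54840876 -0.3384619   0.07      ]
collar px [285.97019944 177.96737353]
0.101 [[245.1, 190.0], [244.7, 177.2], [322.9, 189.4], [323.2, 176.7]]
0.107 [[243.8, 193.2], [243.3, 180.1], [324.2, 192.7], [324.6, 179.5]]
0.113 [[242.4, 196.7], [241.8, 183.1], [325.7, 196.1], [326.0, 182.5]]
28 [[285.8 222.9]]
30 [[285.8 217.9]]
32 [[285.8 212.9]]
42 [[285.9 187.1]]
44 [[285.9 181.9]]
46 [[285.9 176.5]]
```

View pics/v12.png

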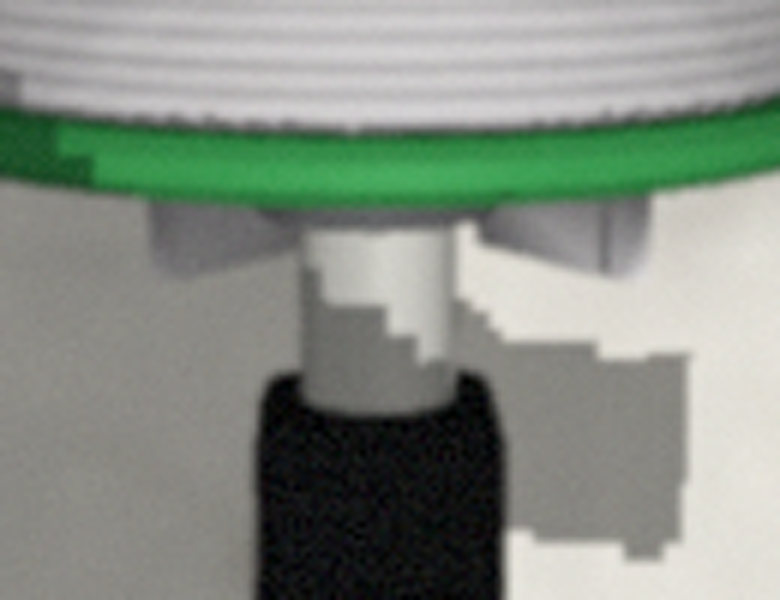

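Both prongs of the near fork show below the rim, spanning columns 245.0 to 328.3 in the full frame with their lower edge at row 195.3. From their size the plate top is at about 0.113 m, which puts the axle seat at about 0.094 m. Along the axle the plate falls in the gap. Sideways it is about 1.5 mm towards +x.

Request:
step_arm(deltas=[[[0.002,0.001,0,0],[0.007,0.0013,0,0],[0.012,0.0013,0,0],[0.016,0.0013,0,0],[0.019,0.0013,0,0],[0.02,0.0013,0,0],[0.02,0.0013,0,0]]])

```text
time_s: 17.9
eef_pos: [0.5517, -0.3683, 0.1046]
eef_rot: [-0.498, -0.501, -0.498, 0.503]
ft_force: [-0.1, 0.2, -4.5]
opening: 0.0125
```

```bash
python3 st.py; python3 - <<'E'
import cv2
g=cv2.cvtColor(cv2.imread("pics/last.png"),6)
for r in (192,196,200,204,208): print(r,g[r,236:336].tolist())
E
```

```text
17.95 [ 1.01 -0.35 -4.92] [-0.258 -0.016  0.024] [ 0.5519 -0.3684  0.105 ] [-0.0074 -1.      0.0025]
green 4250 196 368 20 184 near rim y at z.07 [ 0.54990385 -0.33391355  0.07      ]
collar px [286.04245813 177.9113065 ]
192 [83, 67, 61, 64, 62, 66, 63, 67, 66, 68, 66, 67, 67, 67, 65, 69, 65, 67, 69, 67, 67, 65, 67, 66, 70, 69, 68, 69, 66, 68, 66, 62, 66, 73, 77, 90, 102, 110, 114, 118, 121, 121, 125, 126, 128, 131, 136, 140, 139, 139, 138, 136, 132, 131, 127, 123, 117, 110, 99, 87, 83, 84, 76, 72, 72, 75, 79, 81, 82, 81, 80, 79, 77, 77, 75, 74, 74, 75, 72, 73, 73, 72, 72, 71, 74, 70, 71, 72, 69, 67, 66, 66, 66, 85, 113, 132, 135, 135, 134, 134]
196 [65, 61, 62, 64, 67, 66, 68, 69, 69, 71, 70, 72, 68, 69, 69, 70, 68, 69, 72, 70, 72, 68, 71, 73, 70, 71, 66, 67, 65, 63, 61, 63, 65, 67, 66, 65, 70, 76, 92, 115, 121, 123, 126, 127, 128, 134, 136, 137, 139, 139, 138, 136, 134, 130, 126, 123, 118, 110, 101, 105, 121, 116, 81, 67, 68, 74, 74, 77, 79, 83, 86, 87, 88, 87, 87, 87, 87, 88, 85, 85, 84, 81, 80, 81, 81, 76, 71, 72, 76, 76, 73, 73, 70, 71, 86, 114, 134, 139, 137, 137]
200 [72, 65,
[... 588 characters left out ...]
, 76, 94, 119, 132, 137, 132, 124, 121, 118, 116, 116, 118, 121, 119, 111, 101, 92, 89, 88, 87, 90, 91, 88, 88, 103, 118, 119, 106, 96, 92, 91, 90, 91, 92, 95, 100, 102, 102, 106, 105, 103, 95, 76, 75, 86, 98, 101, 98, 101, 108, 115, 126, 140, 145, 145, 145, 143]
208 [89, 86, 84, 83, 81, 78, 78, 79, 78, 79, 81, 83, 85, 86, 89, 93, 92, 92, 92, 94, 95, 92, 93, 94, 94, 93, 92, 93, 93, 93, 93, 92, 90, 87, 72, 64, 68, 73, 73, 75, 75, 73, 77, 76, 76, 76, 78, 79, 79, 80, 80, 78, 79, 81, 97, 118, 117, 105, 95, 90, 92, 92, 91, 89, 90, 91, 89, 89, 90, 95, 117, 142, 149, 150, 148, 149, 147, 146, 145, 141, 135, 130, 128, 124, 116, 105, 98, 103, 111, 113, 120, 127, 132, 140, 146, 147, 147, 147, 147, 147]
```

The axle (column 283) and fork plate (column 283) are now aligned. I shift 1 mm towards the tip and keep lowering.

Request:
step_arm(deltas=[[[0,0,-0.001,0],[0.003,0,-0.001,0],[0.006,0,-0.001,0],[0.009,0,-0.001,0],[0.01,0,-0.001,0],[0.01,0,-0.001,0]]])

```text
time_s: 18.55
eef_pos: [0.5516, -0.3673, 0.0945]
eef_rot: [-0.498, -0.501, -0.498, 0.503]
ft_force: [-0.5, 0.2, -4.9]
opening: 0.0128
```

```bash
python3 st.py
```

```text
18.6 [ 0.2   0.19 -4.78] [-0.342  0.026 -0.044] [ 0.5517 -0.3674  0.0947] [-0.0074 -1.      0.0023]
green 4262 196 368 20 184 near rim y at z.07 [ 0.54990468 -0.33051616  0.07      ]
collar px [285.99468781 178.02855231]
```

Request:
step_arm(deltas=[[[0.001,0,0,0],[0.002,0,0,0],[0.003,0,0,0],[0.003,0,0,0]]])

```text
time_s: 19.0
eef_pos: [0.5519, -0.3676, 0.0921]
eef_rot: [-0.498, -0.501, -0.498, 0.503]
ft_force: [-1.3, 0.1, -2.3]
opening: 0.0126
```

Request:
step_arm(deltas=[[[0.001,0,0,0],[0.002,0,0,0],[0.002,0,0,0]]])

```text
time_s: 19.3
eef_pos: [0.552, -0.3677, 0.0905]
eef_rot: [-0.498, -0.501, -0.498, 0.503]
ft_force: [-0.5, -1.1, -0.7]
opening: 0.0124
```

```bash
python3 st.py
```

```text
19.35 [-0.55  0.3  -0.71] [0.146 0.158 0.109] [ 0.552  -0.3677  0.0905] [-0.0075 -1.      0.0025]
green 4334 195 368 21 186 near rim y at z.07 [ 0.55020329 -0.33079741  0.07      ]
collar px [285.96995691 177.89069494]
```

Request:
step_arm(deltas=[[[0.0005,0,0,0],[0.001,0,0,0],[0.001,0,0,0]]])

```text
time_s: 19.65
eef_pos: [0.5521, -0.3678, 0.0899]
eef_rot: [-0.498, -0.501, -0.498, 0.503]
ft_force: [-0.7, 0.2, 0.2]
opening: 0.0127
```

```bash
python3 st.py
```

```text
19.7 [-0.64 -0.11 -0.43] [0.298 0.183 0.087] [ 0.552  -0.3678  0.0899] [-0.0075 -1.      0.0025]
green 4324 194 369 21 186 near rim y at z.07 [ 0.55029737 -0.33068578  0.07      ]
collar px [285.9206487  177.94032667]
```

Request:
step_arm(deltas=[[[0.001,0,0,0],[0.0015,0,0,0],[0.0015,0,0,0]]])

```text
time_s: 20.0
eef_pos: [0.5522, -0.3679, 0.0887]
eef_rot: [-0.498, -0.501, -0.498, 0.503]
ft_force: [-2.5, -0.2, 2.0]
opening: 0.0125
```

Request:
step_arm(deltas=[[[0.001,0,0,0],[0.0015,0,0,0],[0.0015,0,0,0]]])

```text
time_s: 20.3
eef_pos: [0.5523, -0.368, 0.0878]
eef_rot: [-0.498, -0.501, -0.498, 0.503]
ft_force: [-2.9, 0.0, 4.0]
opening: 0.0125
```

```bash
python3 st.py
```

```text
20.35 [-1.42  0.82  4.13] [0.805 0.385 0.182] [ 0.5523 -0.3679  0.0878] [-0.0075 -1.      0.0024]
green 4416 193 369 21 188 near rim y at z.07 [ 0.55012277 -0.33124012  0.07      ]
collar px [285.93173042 177.95063025]
```

The moment says the contact is at the far fork, about 0.12 m out, with a sideways push towards -x. I check the far fork numerically in the top view, before and now.

```bash
python3 - <<'E'
from h import *
m=camera_model("top");t=cv2.cvtColor(grab_frame("top"),6).astype(int);t0=cv2.cvtColor(cv2.imread("pics/top0.png"),6).astype(int)
O=np.array([.5507,-.289,0]);X=np.array([.008,1,0]);Y=np.array([-1,.008,0])
for n,s in(("near",-.042),("far",.042)):
  for y in(-.018,-.0155,0,.0155,.018): print(n,y,proj(m,[O+X*s+Y*y+[0,0,.113]]).round(1), proj(m,[O+X*s+Y*y+[0,0,.094]]).round(1))
print("t0 far");print(t0[188:216,348:368:1]);print("now");print(t[188:216,340:368])
print("t0 near");print(t0[188:216,390:410])
p,R=tool();print("tip",proj(m,[p+R@np.array([-.0042,0,-.1355]),p+R@np.array([-.0042,0,-.1215])]).round(1))
E
```

```text
near -0.018 [[401.4 192.5]] [[398.9 194.5]]
near -0.0155 [[401.4 193.7]] [[399.  195.6]]
near 0 [[401.6 201.1]] [[399.1 202.9]]
near 0.0155 [[401.8 208.6]] [[399.3 210.3]]
near 0.018 [[401.8 209.8]] [[399.4 211.5]]
far -0.018 [[360.3 191.5]] [[358.6 193.5]]
far -0.0155 [[360.3 192.7]] [[358.6 194.7]]
far 0 [[360.3 200.1]] [[358.7 202. ]]
far 0.0155 [[360.4 207.6]] [[358.7 209.3]]
far 0.018 [[360.4 208.8]] [[358.7 210.5]]
t0 far
[[126 127 126 125 125 124 123 122 121 121 122 121 115 115 110  88 112 116
  118 120]
 [127 126 126 126 126 125 125 123 121 122 121 120 118 115 109  87 113 117
  117 119]
 [ 98  97  97  97  97  97  94  92  88  89 100  99  94  92  88  80  87  87
   88 106]
 [ 92  93  91  92  89  88  89  91  87  88  90  73  85  94 100  90  88  87
   87  93]
 [ 59  59  73  91  89  92  90  90  92  89  79  48  66  81  97  90  88  89
   89  89]
 [ 48  49  59  90  90  90  91  93  93  93  62  44  61  65  92  91  89  89
   88  91]
 [ 50  49  58  89  90  91  92  94  92  65  46  46  67  80  90  91  89  89
   89  91]
 [ 79  65  84  93  90  89  92  93  72  47  43  50  70  76  93  92  91  90
[... 6717 characters left out ...]
35  57  43  45  45  42  45  45  55  74  99 121 122 120 122
  122 119]
 [125 125 127 129  57  41  44  46  46  43  42  51  72 104 122 123 121 121
  120 120]
 [121 123 124 127  55  41  45  45  43  47  42  52  71 114 123 121 121 121
  122 121]
 [124 124 128 130  56  40  44  42  42  63  53  87 117 123 122 124 122 121
  122 122]
 [127 127 130 132  58  42  45  42  42  57  81 117 124 122 123 122 122 123
  124 124]
 [130 130 132 135  60  38  42  49  88 117 118 122 121 120 121 122 122 125
  123 123]
 [ 89  89  91  93  50  43  49  77 121 124 122 120 121 122 120 122 121 122
  121 122]
 [ 51  52  51  50  45  74  85  93 125 123 122 121 121 121 123 123 124 125
  124 122]]
tip [[351.4 201. ]
 [358.2 201.1]]
```

In the top view the shaft at the far fork is centred at row 201.6, while the slot centre is at 202.3. The tip is therefore about 1.4 mm towards +x and is resting on the slot's flank. I lift a little, shift -x and lower again.

Request:
step_arm(deltas=[[[-0.002,0,0,0],[-0.005,0,0,0],[-0.006,-0.0014,0,0],[-0.006,-0.0014,0,0],[-0.004,-0.0014,0,0],[-0.002,-0.0014,0,0],[-0.002,-0.0014,0,0]]])

```text
time_s: 21.1
eef_pos: [0.5512, -0.3679, 0.09]
eef_rot: [-0.498, -0.501, -0.498, 0.503]
ft_force: [0.7, 1.1, -0.6]
opening: 0.0128
```

```bash
python3 st.py
```

```text
21.15 [ 1.33  0.04 -0.21] [ 0.299 -0.133 -0.066] [ 0.5511 -0.3679  0.0901] [-0.0078 -1.      0.0021]
green 4328 196 370 21 186 near rim y at z.07 [ 0.54987172 -0.33086908  0.07      ]
collar px [285.94594162 177.94998218]
```

The vertical force and moment at this height are the same as before the shift, so the far end rests on its slot floor and the axle is pitched slightly tip-down. I ease the grip so it can pivot level, centre sideways and keep lowering.

Request:
step_arm(deltas=[[[0,0.0004,0,0],[0.001,0.0004,0,0],[0.0015,0.0004,0,0],[0.002,0.0004,0,0],[0.002,0.0004,0,0]]], squeeze=30)

```text
time_s: 21.65
eef_pos: [0.5516, -0.368, 0.0885]
eef_rot: [-0.498, -0.501, -0.498, 0.503]
ft_force: [-0.9, 0.6, 3.0]
opening: 0.0122
```

```bash
python3 st.py
```

```text
21.7 [-0.96  0.63  2.63] [0.574 0.13  0.057] [ 0.5516 -0.368   0.0885] [-0.0077 -1.      0.0021]
green 4390 194 370 21 187 near rim y at z.07 [ 0.54986191 -0.33104557  0.07      ]
collar px [285.99414357 177.95796653]
```

Request:
step_arm(deltas=[[[0.001,-0.0002,0,0],[0.0015,-0.0002,0,0],[0.002,-0.0002,0,0],[0.002,-0.0002,0,0]]], squeeze=20)

```text
time_s: 22.1
eef_pos: [0.5517, -0.3681, 0.0876]
eef_rot: [-0.499, -0.501, -0.498, 0.502]
ft_force: [-1.3, 1.6, 5.6]
opening: 0.0127
```

```bash
python3 st.py
```

```text
22.15 [-1.71  1.33  6.28] [0.903 0.245 0.102] [ 0.5517 -0.3681  0.0876] [-0.0077 -1.      0.0021]
green 4438 193 370 21 188 near rim y at z.07 [ 0.5499231  -0.33136489  0.07      ]
collar px [286.02189351 178.0255807 ]
```

```bash
python3 - <<'E'
from h import *
for n in("wi_raw","last"):
    g=cv2.cvtColor(cv2.imread(f"pics/{n}.png"),6).astype(int)
    print(n)
    for r in(4,8,12): print(r,g[r,255:312].tolist())
m=camera_model("scene");p,R=tool();a=p+R@np.array([-.0042,0,0]);d=-R[:,2]
print("tip lvl",proj(m,[a+d*.1355,a+d*.1355+[0,0,.004],a+d*.1215]).round(1))
g=cv2.cvtColor(grab_frame("scene"),6).astype(int);g0=cv2.cvtColor(cv2.imread("pics/s4.png"),6).astype(int)
u,v=proj(m,[a+d*.1355])[0].round().astype(int);print(u,v);print("now");print(g[v-10:v+12,u-10:u+12]);print("before");print(g0[v-10:v+12,u-10:u+12])
E
```

```text
wi_raw
4 [131, 131, 133, 130, 132, 129, 116, 87, 75, 75, 76, 71, 65, 73, 83, 91, 94, 99, 102, 101, 92, 63, 56, 78, 84, 77, 64, 52, 45, 41, 39, 46, 78, 111, 113, 109, 108, 103, 98, 90, 87, 104, 128, 134, 134, 132, 134, 132, 132, 133, 132, 133, 133, 133, 132, 133, 134]
8 [131, 132, 131, 132, 132, 132, 130, 115, 87, 79, 76, 72, 66, 74, 82, 91, 94, 97, 101, 102, 90, 64, 51, 70, 76, 69, 56, 47, 44, 41, 41, 48, 76, 109, 113, 109, 106, 104, 98, 90, 86, 103, 127, 133, 133, 132, 133, 133, 132, 133, 133, 133, 134, 133, 133, 133, 133]
12 [130, 133, 132, 131, 132, 131, 130, 117, 87, 75, 76, 70, 64, 72, 82, 91, 96, 99, 101, 104, 91, 63, 49, 64, 64, 59, 48, 41, 43, 42, 44, 43, 79, 111, 113, 110, 106, 105, 98, 91, 87, 102, 127, 134, 132, 133, 133, 134, 134, 134, 135, 133, 132, 132, 135, 134, 133]
last
4 [163, 163, 161, 162, 160, 157, 139, 106, 90, 92, 86, 77, 85, 98, 105, 111, 115, 119, 119, 108, 77, 62, 81, 97, 91, 79, 66, 54, 53, 52, 50, 59, 99, 128, 131, 130, 124, 119, 114, 105, 106, 130, 156, 164, 163, 164, 165, 165, 163, 162, 163, 164, 165, 166, 167, 169, 170]
8 [162, 162, 162, 161, 160, 157, 
[... 3973 characters left out ...]
2 125 126 141 180 187 152 127
  119 121 156 202]
 [211 212 214 211 212 214 212 202 191 141 121 117 121 137 176 173 144 122
  121 125 160 205]
 [211 213 210 212 215 214 213 209 187 139 118 119 121 129 149 146 129 117
  117 130 166 208]
 [204 210 211 213 211 212 210 209 183 137 118 121 120 121 128 124 121 117
  120 136 178 210]
 [193 204 209 209 212 210 212 207 179 136 118 118 118 117 118 120 115 115
  118 137 186 211]
 [193 202 202 207 210 209 211 202 174 133 120 119 119 117 116 117 115 120
  120 139 188 213]
 [199 201 198 203 205 208 208 199 162 128 118 122 117 120 118 119 119 118
  120 149 195 214]
 [202 198 197 201 203 205 206 197 158 125 119 119 117 119 116 116 116 119
  124 155 197 215]]
```

Request:
step_arm(deltas=[[[0.001,-0.0003,0,0],[0.002,-0.0003,0,0],[0.002,-0.0003,0,0],[0.002,-0.0003,0,0]]])

```text
time_s: 22.6
eef_pos: [0.5517, -0.3681, 0.0874]
eef_rot: [-0.499, -0.501, -0.498, 0.502]
ft_force: [-2.5, 2.7, 9.0]
opening: 0.0126
```

```bash
python3 st.py
```

```text
22.65 [-1.95  1.86  7.77] [1.07  0.368 0.112] [ 0.5517 -0.3681  0.0874] [-0.0076 -1.      0.0019]
green 4454 193 370 21 188 near rim y at z.07 [ 0.54997987 -0.33135255  0.07      ]
collar px [285.94431889 177.98568808]
```

Request:
step_arm(deltas=[[[-0.001,-0.0006,-0.0008,0],[-0.0015,-0.0006,-0.0008,0],[-0.0005,-0.0006,-0.0008,0],[0.0005,-0.0006,-0.0008,0],[0.001,-0.0006,-0.0008,0],[0.001,-0.0006,-0.0008,0]]])

```text
time_s: 23.25
eef_pos: [0.5515, -0.368, 0.0876]
eef_rot: [-0.499, -0.501, -0.497, 0.502]
ft_force: [-0.1, -1.6, 6.8]
opening: 0.0123
```

```bash
python3 st.py; python3 - <<'E'
import cv2
g=cv2.cvtColor(cv2.imread("pics/last.png"),6)
print(g[180:226:2,230:342:4])
E
```

```text
23.3 [-1.04 -1.94  6.44] [0.532 0.123 0.005] [ 0.5515 -0.368   0.0876] [-0.0077 -1.      0.0029]
green 4441 194 370 21 188 near rim y at z.07 [ 0.54978955 -0.33127965  0.07      ]
collar px [286.01217906 177.982552  ]
[[ 45  73  73  73  73  73  72  75  73  74  73  74  74  76  75  75  75  74
   76  74  76  76  76  73  74  78  76  77]
 [ 42  51  75  78  77  78  75  80  78  80  82  82  81  81  81  81  82  83
   83  81  82  83  83  79  82  77  77  69]
 [ 36  42  70  74  78  80  80  83  83  84  85  84  86  87  88  87  88  87
   85  84  85  81  80  77  73  65  62  76]
 [ 61  51  58  62  62  67  70  75  73  76  81  81  80  82  84  81  81  79
   77  75  71  69  62  62  65  91 104 109]
 [ 65  67  65  68  67  66  64  59  63  63  65  63  61  61  60  65  67  66
   62  66  68  69  68  71  71 113 112 112]
 [ 60  58  59  68  66  68  65  66  67  74  80  95  94 101 105 108 100  85
   72  72  73  73  73  73  72  95  98  97]
 [ 80  73  64  66  67  68  67  63  65  73  82 118 127 137 137 129 104 102
   73  74  72  73  72  72  72  91 113 114]
 [ 95  96  69  67  67  69  66  68  64  65  77 115 126 135 137 1
[... 1109 characters left out ...]
 80  69  74  75  72  74  72  66  64  55  44  73  77  76  80  78  85   5
   61  73  83  95  99  93  86  86  86 136]
 [ 82  68  75  74  72  73  70  66  61  30  44  73  77  78  81  77  64   8
   52  72  82  91 100 100  90  91  91 139]
 [ 84  71  75  77  73  70  71  75  76  11  21  67  72  77  79  72  35  10
   45  86  83  90  99 105  94  99  99 139]
 [ 87  75  77  75  76  75  85  93  75  11   6  16  38  43  43  27   5   5
   33  93  90  90  97 105 100 102 111 104]
 [ 91  78  79  75  81  92  94  94  64   5  10  10   4   8   6  11   9  11
   19  92  92  90  91 104 105 105 121  99]
 [ 91  85  78  87  93  93  95  97  54   8   7  11   6   8  12   8  12  12
    9  94  91  91  88  91 104 109 132 103]]
```

```bash
python3 - <<'E'
from h import *
m=camera_model("wrist");p,R=tool();s=sense();print(s["ft_force"],s["moment"])
zc=p[2]+.0042
for z in(.104,.108,.112):
    for uv in((240,220),(325,214),(255,216)): print(z,uv,((onz(m,uv,z)-p)@R*1000).round(1))
print("grip end top",((onz(m,(284,221),zc+.0065)-p)@R*1000).round(1))
print("journal",((onz(m,(284,219),zc+.005)-p)@R*1000).round(1))
print("collar bottom edge row ~189:",((onz(m,(284,189.5),zc+.008)-p)@R*1000).round(1))
E
```

```text
[-1.04038418 -1.94421319  6.4406789 ] [0.53191672 0.12308548 0.00490224]
0.104 (240, 220) [-16.5 -16.6 -33.1]
0.104 (325, 214) [-16.5  14.  -35.4]
0.104 (255, 216) [-16.5 -11.1 -34.6]
0.108 (240, 220) [-20.5 -16.1 -34.4]
0.108 (325, 214) [-20.5  13.5 -36.6]
0.108 (255, 216) [-20.5 -10.8 -35.9]
0.112 (240, 220) [-24.5 -15.6 -35.8]
0.112 (325, 214) [-24.5  13.  -37.9]
0.112 (255, 216) [-24.5 -10.5 -37.2]
grip end top [-10.8  -0.7 -30.8]
journal [ -9.3  -0.7 -31.1]
collar bottom edge row ~189: [-12.3  -0.7 -43.4]
```

The fork plate lies in the gap with about 3 mm clear on each side, and the load change acts midway between the forks, so both ends bear. One more press will confirm.

Request:
step_arm(deltas=[[[0.001,0,0.0002,0],[0.002,0,0.0002,0],[0.003,0,0.0002,0],[0.003,0,0.0002,0]]])

```text
time_s: 23.7
eef_pos: [0.5517, -0.3681, 0.0872]
eef_rot: [-0.499, -0.501, -0.498, 0.502]
ft_force: [-4.3, 2.3, 12.7]
opening: 0.0126
```

```bash
python3 st.py
```

```text
23.75 [-3.45  1.27 13.03] [1.199 0.674 0.129] [ 0.5516 -0.3681  0.0872] [-0.0074 -1.      0.0018]
green 4447 193 370 21 189 near rim y at z.07 [ 0.54993106 -0.3317194   0.07      ]
collar px [285.94896223 177.9859935 ]
```

The extra load is now carried stiffly and mostly at the near fork. The axle is well below the flare, so both ends are on their floors. I unload and release.

Request:
step_arm(deltas=[[[0,0,0,0],[-0.0003,-0.0003,0,0],[-0.0003,-0.0003,0,0],[-0.0003,-0.0003,0,0]]])

```text
time_s: 24.15
eef_pos: [0.5516, -0.368, 0.0877]
eef_rot: [-0.499, -0.502, -0.498, 0.502]
ft_force: [0.2, 0.1, 5.1]
opening: 0.0126
```

```bash
python3 st.py
```

```text
24.2 [ 0.68 -0.47  5.74] [0.712 0.006 0.009] [ 0.5516 -0.3681  0.0877] [-0.0075 -1.      0.0015]
green 4437 194 370 21 188 near rim y at z.07 [ 0.54988154 -0.33133041  0.07      ]
collar px [285.97565106 177.97322986]
```

Request:
step_arm(deltas=[[[0,0,0,0],[0,0,0,0],[0,0,0,0],[0,0,0,0]]], jaw=0.4)

```text
time_s: 24.6
eef_pos: [0.5512, -0.3678, 0.0868]
eef_rot: [-0.498, -0.502, -0.498, 0.502]
ft_force: [-0.5, -0.6, 0.3]
opening: 0.0261
```

```bash
cp pics/last.png pics/held.png; python3 st.py; cp pics/last.png pics/rel.png; python3 - <<'E'
import cv2
for n in("held","rel"):
    g=cv2.cvtColor(cv2.imread(f"pics/{n}.png"),6).astype(int); print(n,g[170:225,284].tolist())
    print(g[200,255:312].tolist())
E
```

```text
24.65 [-0.4  -0.93 -0.07] [0.019 0.006 0.044] [ 0.5513 -0.3679  0.087 ] [-0.0075 -1.      0.0011]
green 4503 194 372 21 189 near rim y at z.07 [ 0.55005351 -0.33144554  0.07      ]
collar px [285.99665123 178.00409459]
held [128, 137, 144, 140, 129, 103, 65, 50, 62, 72, 76, 77, 84, 86, 87, 88, 81, 70, 61, 71, 105, 134, 139, 140, 139, 139, 139, 138, 138, 139, 139, 138, 138, 139, 137, 122, 90, 79, 80, 80, 81, 80, 80, 80, 81, 81, 80, 81, 78, 70, 42, 9, 8, 6, 8]
[67, 65, 67, 66, 65, 66, 66, 69, 68, 66, 70, 68, 71, 83, 82, 71, 70, 78, 81, 90, 102, 109, 110, 111, 112, 115, 123, 135, 138, 139, 138, 137, 137, 135, 132, 129, 126, 119, 114, 102, 90, 87, 91, 89, 85, 78, 77, 74, 74, 76, 75, 75, 74, 73, 73, 75, 73]
rel [135, 130, 138, 146, 143, 132, 106, 69, 47, 60, 74, 75, 76, 82, 89, 89, 89, 84, 74, 64, 73, 107, 134, 140, 139, 140, 140, 139, 140, 139, 140, 139, 139, 140, 140, 137, 123, 92, 80, 81, 82, 81, 81, 81, 80, 81, 82, 81, 81, 80, 70, 43, 17, 6, 5]
[66, 66, 68, 67, 68, 67, 68, 69, 70, 69, 69, 69, 68, 75, 84, 86, 78, 86, 97, 106, 117, 119, 121, 125, 127, 128, 130, 133, 137, 140, 141, 141, 139, 137, 136, 134, 131, 125, 120, 115, 103, 90, 87, 91, 92, 84, 78, 76, 78, 76, 76, 75, 74, 73, 74, 74, 75]
```

Nothing dropped on release and the collar and rim rows shifted by only 1 px. I open more and retract upwards.

Request:
step_arm(deltas=[[[0,0,0,0],[0,0,0,0],[0,0,0,0],[-0.01,0,0,0],[-0.03,0,0,0],[-0.06,0,0,0],[-0.1,0,0,0],[-0.13,0,0,0],[-0.14,0,0,0],[-0.14,0,0,0]]], jaw=-0.2)

```text
time_s: 25.65
eef_pos: [0.5521, -0.3684, 0.2298]
eef_rot: [-0.5, -0.502, -0.496, 0.502]
ft_force: [-0.2, 0.4, -0.4]
opening: 0.0513
```

```bash
python3 st.py; python3 - <<'E'
from h import *
m=camera_model("wrist"); w=cv2.imread("pics/last.png"); g=cv2.cvtColor(w,6).astype(int)
# axle seated: expected points with z .092, vs observed
O=np.array([.5507,-.289,0]);X=np.array([.008,1,0])
for n,x,h in(("grip rear",-.030,.008),("grip front",.03,.008),("collar near",.042,.008),("reel near",.046,.03),("reel far",.093,.03),("tip",.134,0)):
    print(n,proj(m,[O+X*(x-.078)+[0,0,.0915+h]]).round(1))
gr=cv2.inRange(cv2.cvtColor(w,40),(50,100,30),(85,255,255));n,l,st,ce=cv2.connectedComponentsWithStats(gr)
print([s.tolist() for s in st[1:] if s[4]>60])
c=int(proj(m,[O+[0,0,.09]])[0,0]); print(c,g[:400:4,c].tolist())
hsv=cv2.cvtColor(w,40); ys,xs=np.where(cv2.inRange(hsv,(12,110,60),(30,255,255))[:, c-15:c+15]>0); print("brass",len(xs),ys.min() if len(ys) else 0,ys.max() if len(ys) else 0)
t=grab_frame("top");cv2.imwrite("pics/t5.png",t)
E
```

```text
25.7 [ 0.46 -0.69 -0.34] [-0.025  0.057  0.002] [ 0.5513 -0.3677  0.2271] [-0.0074 -1.      0.0014]
green 715 240 322 64 137 near rim y at z.07 [ 0.54800289 -0.32286808  0.07      ]
collar px [285.97369028 177.96157407]
grip rear [[283.  237.3]]
grip front [[283.  160.7]]
collar near [[283.  144.2]]
reel near [[283.  142.2]]
reel far [[283.   66.3]]
tip [[283.1   4.1]]
[[240, 64, 83, 8, 367], [242, 129, 79, 9, 348]]
283 [138, 115, 121, 125, 124, 125, 126, 126, 126, 126, 76, 70, 74, 73, 69, 72, 73, 62, 117, 118, 121, 117, 121, 124, 120, 121, 117, 115, 118, 120, 117, 120, 119, 69, 69, 57, 126, 125, 124, 125, 17, 20, 22, 22, 16, 19, 9, 10, 6, 14, 14, 6, 4, 7, 9, 10, 10, 6, 4, 142, 140, 140, 141, 140, 139, 137, 141, 138, 139, 141, 142, 140, 141, 141, 139, 138, 139, 140, 140, 139, 139, 138, 139, 138, 138, 137, 138, 139, 140, 139, 139, 140, 141, 142, 142, 142, 140, 140, 140, 43]
brass 35 45 60
```

The grip spans rows 160 to 235 (predicted 160.7 to 237.3), the tip is at about row 3 (predicted 4) and the reel sits between the forks, so I hand in.

```bash
python3 -c "
from bench import *
print(sign_off(), sense()['time_s'])"
```

```text
the job is handed in; nothing more can be done
the job is handed in; nothing more can be done
```

The reel stand is loaded, released and handed in, at about 26 s on the robot's clock. I never viewed the final seating: I had used all 12 pictures (you planned for about 8), so those last checks are numerical only.

**Insertion:** I gripped the axle by its black grip and slid it through the bore until the collar met solid contact at about 7 N. On a 3 mm pull-back the reel stayed for about 2 mm and then came along. That fits a sprung-out catch, which I inferred and did not see.

**Lowering:** The far end reached the fork first, with a sideways push, because the axle hung slightly tip-down. I lifted a little, shifted about 1 mm, eased the grip to 20 N and lowered until the near fork also took load stiffly. The highest reading I saw on the stand was 13 N at the wrist, about 18 N counting the weight it had taken off the gripper.

**Last checks:**
- **Release:** nothing dropped when the jaws opened, and the forces went to about zero.
- **Axle position:** the grip was within about 1.5 mm of its predicted seated position along the axle, and the tip was near its predicted spot too.
- **Slot-floor height:** the estimates disagreed by about 5 mm between looks, so seating rests on the force readings and the clean release.
- **Reel edge:** the reel's near edge appeared about 5 px short of prediction, which I put down to play behind the catch.
- **Other things on the bench:** I kept clear of them on every move but took no final check picture of them.

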